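# Start and screw home a humidifier filler cap

### The arm

A 6-joint arm with a two-finger parallel gripper is mounted at the origin on the work surface. World frame = base frame: x ahead of the robot, y to its left, z up, the work surface at z = 0. Lengths are in mm, angles in degrees, forces in N, time in s.
With the tool pointing down it reaches from about 300 to 850 mm from the base axis. Payload 4.2 kg.
Tool frame: the origin (TCP) lies at the very end of the fingers, on their centre line; the grasp point (between the pads) lies 19 mm behind it (hold_point_z is the z of the grasp point in the tool frame, in mm); z points along the fingers, y is the direction in which the jaws open and shut (so a half turn about z gives the same grasp; the last joint's range is limited). The gripper opens to 91 mm and grips with 3 to 60 N. Pads are 32 mm wide; open, the fingers measure 118 mm over their backs; the gripper's body (76 mm by 178 mm) begins 60 mm behind the grasp point.
Start: joints at [-1.146, 18.312, 89.639, -0, 72.044, -1.146], TCP at [575.019, 0, 175.776] pointing down, gripper open.
Joint ranges: [-177.97, 177.97], [-48.28, 115.42], [12.27, 149.76], [-77.06, 257.06], [2.81, 150.46], [-146.56, 146.56]. Speed limits (degrees/s): [147.25, 147.25, 180, 180, 180, 180].

### API

Orientations are given as [roll, pitch, yaw] about the fixed x, y, z axes, in that order (R = Rz(yaw) Ry(pitch) Rx(roll)).
In Python, from workcell import state, grab_frame, job_done, hold_point_z gives the robot as it stands. The module is installed in compiled form; this text tells all that it offers.
- The arm moves only by the shell command python3 -m creep 'ROWS' [FORCE]. ROWS is JSON, a list of rows, each a list of 7 numbers: the closure, from 0 (fully open) to 1 (shut), then the shift along the tool's x, y, z in mm, then the turn, a rotation vector about the tool's x, y, z in degrees. A call has 1 to 5 rows; each row shifts and turns the commanded pose from where the row before left it, along the tool's axes as they then stand; what a row does not reach is not made up. A row lasts 1/8 s, in which the tool goes at most 62.5 mm and 10.7 degrees, less where a joint would pass 70% of its speed; a pose out of reach is approached as far as the arm can. A call is refused whole if a number of a shift passes 62.5 or a number of a turn 10.7, either way. A call with a gripper value outside its range is refused whole. The fingers move at their own pace and stop on an object; FORCE is the grip in N (left out, the last holds). Time passes only in rows, so rows that do not move let the fingers close. It gives the time, the measured TCP pose, the force and the opening at its end, in the units of the state.
- state(): the state, without advancing time (a new reading comes with each control period).
- grab_frame(name): name is "scene" or "side" or "wrist"; returns a dict with "frame" (400x640x3 uint8, red, green, blue), "fx", "fy", "cx", "cy" (pixels), "view" (4x4, takes a point from world to camera coordinates). Camera axes: x right, y down, z forward; pixel columns grow to the right and rows downward; lengths in mm; the calibration is good to about 2 mm. The wrist camera is an equidistant fisheye: a pixel r from the principal point sees the ray r / f radians off the axis. A picture is of the moment at which its call begins. There is no depth.
- job_done(): hands the job in, once; it reports no verdict.
The state is a dict: "time_s": time; "qpos": joint angles; "qvel": joint speeds; "effort": joint torques, N m; "ee_pos": TCP position; "ee_rot": TCP orientation; "force": force on the tool from outside, world axes, zero at the start; "torque": the same for the moment, N m; "gripper_width": finger opening in mm.
Only numpy, scipy, OpenCV 4.12 (cv2) and the standard library are available. Lean on these libraries where they do the work, as an engineer would, in place of code of your own. Each camera call takes 0.05 s, during which the arm holds its last target.

### The job

Pick up the blue filler cap and screw it fully home on the brass filler neck of the white humidifier tank: set it level on the neck, turn it gently backwards (anticlockwise) until it drops into the thread starts (it may drop in at once), stop there, then run it in clockwise until it is tight against its stop, and let go. Never force it either way, or the thread is cross-threaded, and leave everything else on the bench where it is.

Things in the scene. Friction and masses are not known exactly. Their poses are not given: they have to be found in the camera images.
- cap: Blue three-lug screw cap, about 110 g, standing upright on the bench, 52 mm tall. Origin: centre of its open underside, z up. Skirt: outside diameter 59 mm, from 0 to 22 mm height; inside diameter 50.4 mm, flat inner ceiling at 18 mm height.
- cap_knob (a point): Centre of the top of the cap's round grip (52 mm above the cap's origin): diameter 56 mm, 30 mm tall, standing on the skirt. Grip it from above at any yaw.
- cap_lugs (a point): Point on the cap's axis at the height of the undersides of its three inner lugs (2 mm above its origin). Lugs 120 degrees apart, one at the cap's +x; each 16 degrees wide, 3 mm tall, reaching in to 20.6 mm radius.
- neck_rim (a point): On the axis of the tank's upright brass filler neck, centre of its flat rim (diameter 37 mm), 116 mm above the bench and 26 mm above the tank's flat top; z up. Over 45 N between cap and neck damages the thread: press down with 3 to 7 N. Turning with the lugs sliding takes up to 0.2 N m; against a stop it rises (the neck's rubber mount yields 6 N m per rad), loading the lugs by 45 N per N m: stop at 0.3 N m.
- neck_crest (a point): On the neck's axis, at the height of the level crests of its three short right-hand threads (outside diameter 47.4 mm, 85 degrees long each), 4.8 mm below the rim. Lugs set on them slide. A stop 3 mm high and 8 degrees long ends each crest clockwise: a cap turned clockwise here jams on it; lugs may also land on a stop. Back (anticlockwise) by 0 to 105 degrees lie the pockets.
- neck_pocket (a point): On the neck's axis, at the height of the floors of the three pockets (thread starts), 7.5 mm below the crests. Each is 35 degrees wide; where they lie around the neck differs every time and is not measured. Lightly pressed lugs drop in and then have 19 degrees of play: turning back farther jams on the end of the next thread; clockwise they run under the threads.
- neck_home (a point): On the neck's axis, where the cap's origin lies when fully home (17.6 mm below the rim). With lugs on the crests the origin is 10.8 mm above this point, on the stops 13.8 mm, in the pockets 3.3 mm. From the pockets it is run home by 68 to 87 degrees clockwise; the threads draw it down (34 mm per turn for 51 degrees, then level) against the valve's spring to a firm stop.
- puck (a joint): Travel in m of the round red valve puck (20 mm across) in the neck's mouth: 0 when free, standing 3.5 mm above the rim; grows as it is pressed down, about 0.0031 when the cap is home. Spring 1.2 N/mm, starting at 3 N: a cap only pushed down, or not run in all the way, is lifted again.
- tank: White humidifier tank on a grey foot, fixed to the bench; foot 160 x 140 mm, flat top at 90 mm height with the brass neck in its middle. Origin: centre of the underside.
- spare_cap: Yellow spare cap, a bystander to leave alone; origin at the centre of its underside.
- gauge: Pressure gauge, a bystander to leave alone; origin at the centre of its underside.
- module: Grey sensor module, a bystander to leave alone; origin at the centre of its underside.
- driver: Screwdriver, a bystander to leave alone; origin at the centre of its underside.
- flask: Bottle, a bystander to leave alone; origin at the centre of its underside.
- cup: Clear cup, a bystander to leave alone; origin at the centre of its underside.
Things that resemble listed ones, but are neither listed nor needed, are in the scene too. Of the things that look like the cap, take the one that is nearest to the robot's base at the start.

How it is judged (in metres and radians):
On the way:
1. the cap's lugs have dropped into the thread starts (cap origin more than 12.5 mm below the rim, within 3 mm of the neck's axis) (horizontal distance between cap and neck_rim below 0.003 m and z of cap in the frame of neck_rim below -0.0125 m), for 0.1 s.
At the end, for the whole second after the job is handed in: The cap is home on the neck: its origin at least 17.0 mm below the rim (home is 17.6), within 3 mm of the neck's axis, level within 0.05 rad, the valve puck pressed in by more than 2.3 mm, the cap at rest and released (horizontal distance between cap and neck_rim below 0.003 m and z of cap in the frame of neck_rim below -0.017 m and value of joint puck above 0.0023 m and angle between cap's own z axis and vertical below 0.05 rad and linear speed of cap below 0.02 m/s and contact force between cap and the fingers below 0.1 N); the robot touches nothing.
It fails at once if the cap was forced: more than 45 N between cap and tank (contact force between cap and tank above 45 N).
It fails at once if a bystander (spare cap, gauge, module, screwdriver, bottle or cup) was moved by more than 20 mm (distance of any of spare_cap, gauge, module, driver, flask, cup from where it was at the start of the episode above 0.02 m).
It also fails if it takes over 72 s, if anything falls off the work surface, if the arm or the gripper's body presses on something with over 40 N, if the wrist force passes 120 N, or if a joint passes its speed limit or range.

## Working session

There is one attempt and no reset: what is moved stays moved. The work goes in short steps, Python scripts to look and compute and a shell command to move; the robot and the scene stay as the last step left them, time stands still between calls to the robot, and variables do not carry over. Pictures are saved under pics/ and viewed, and the job is handed in when it is done.

```bash
mkdir -p pics
python3 - <<'E'
from workcell import state, grab_frame, hold_point_z
import cv2
print(state(), hold_point_z)
for n in ("scene","side","wrist"):
    g=grab_frame(n); cv2.imwrite(f"pics/a_{n}.png",g["frame"][:,:,::-1]); print(n,g["fx"],g["fy"],g["cx"],g["cy"],g["view"].round(3).tolist() if hasattr(g["view"],'round') else g["view"])
E
```

```text
{'time_s': 0.0, 'qpos': array([-1.14575136e+00,  1.83502016e+01,  8.97088968e+01, -1.32394597e-03,
        7.20420529e+01, -1.14530396e+00]), 'qvel': array([ 0.02412607,  0.02414782, -0.02885748,  0.05676205,  0.05378779,
        0.03988157]), 'effort': array([-5.01459035e-04, -4.12465632e+01, -2.31973493e+01,  7.28826877e-02,
        4.58198413e-02, -1.41870069e-04]), 'ee_pos': array([5.74413402e+02, 5.92711007e-03, 1.74917886e+02]), 'ee_rot': array([-1.79898844e+02, -7.63337405e-04,  8.99999612e+01]), 'force': array([-0.01225567, -0.46901505, -0.31666521]), 'torque': array([0.04963364, 0.03873611, 0.00952646]), 'gripper_width': 90.84937828540185} -18.8
scene 365.4309970380905 365.4309970380905 314.2772990503464 201.90654774174317 [[0.387, 0.922, 0.007, -189.66], [0.677, -0.279, -0.681, -312.647], [-0.626, 0.268, -0.733, 1342.999], [0.0, 0.0, 0.0, 1.0]]
side 375.12893520667404 375.12893520667404 315.22077888304875 195.1698357657612 [[-0.925, -0.38, 0.007, 528.661], [-0.262, 0.625, -0.736, 242.324], [0.275, -0.682, -0.677, 799.677], [0.0, 0.0, 0.0, 1.0]]
wrist 309.70691628693146 309.70691628693146 313.5262202780254 199.9567814784488 [[1.0, 0.001, -0.001, -574.002], [0.001, -0.971, 0.24, -24.279], [-0.001, -0.24, -0.971, 388.78], [0.0, 0.0, 0.0, 1.0]]
```

View pics/a_scene.png

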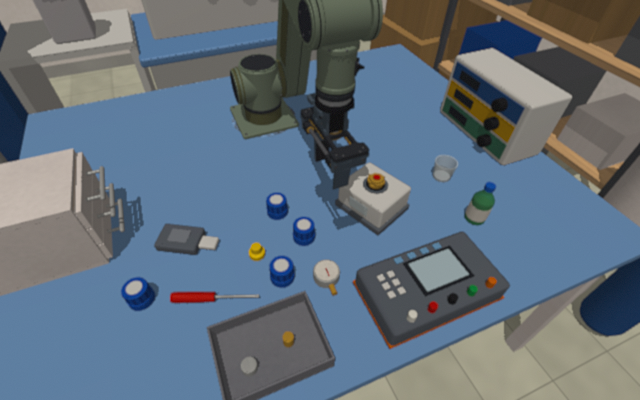

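View pics/a_side.png

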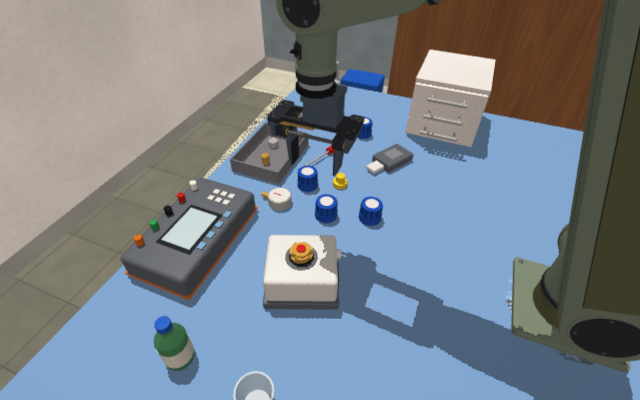

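View pics/a_wrist.png

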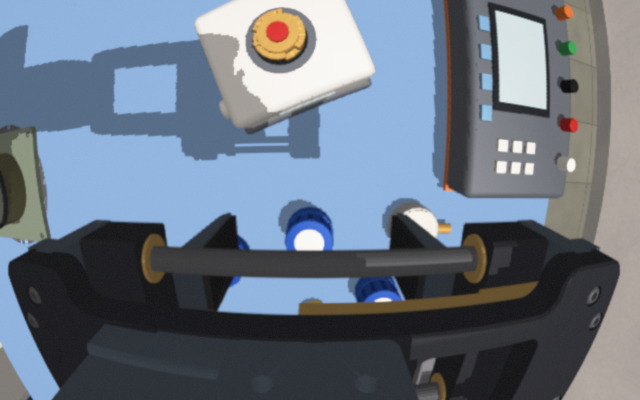

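The scene view shows four blue caps, at about (277,205), (304,230), (282,270) and (138,293). The tank's neck is at (376,181). The side view has them at (371,210), (327,208), (307,178) and (365,127), with the neck at (301,252). Next I'll triangulate all of them and compare their distances from the base.

```bash
cat > h.py <<'E'
import numpy as np, cv2
from workcell import state, grab_frame
def ray(g,u,v):
    V=np.array(g["view"]);R=V[:3,:3];t=V[:3,3]
    x=(u-g["cx"])/g["fx"];y=(v-g["cy"])/g["fy"]
    if g.get("fish"):
        r=np.hypot(x,y); d=np.array([np.sin(r)*x/max(r,1e-9),np.sin(r)*y/max(r,1e-9),np.cos(r)])
    else: d=np.array([x,y,1.])
    d=R.T@(d/np.linalg.norm(d)); return -R.T@t,d
def onplane(g,u,v,z):
    o,d=ray(g,u,v); return o+d*(z-o[2])/d[2]
def tri(rays):
    A=np.zeros((3,3));b=np.zeros(3)
    for o,d in rays:
        P=np.eye(3)-np.outer(d,d);A+=P;b+=P@o
    p=np.linalg.solve(A,b)
    return p,[round(float(np.linalg.norm((np.eye(3)-np.outer(d,d))@(p-o))),2) for o,d in rays]
def proj(g,p):
    V=np.array(g["view"]);c=V[:3,:3]@np.array(p)+V[:3,3]
    if g.get("fish"):
        r=np.hypot(c[0],c[1]);th=np.arctan2(r,c[2]);return g["cx"]+g["fx"]*th*c[0]/r,g["cy"]+g["fy"]*th*c[1]/r
    return g["cx"]+g["fx"]*c[0]/c[2],g["cy"]+g["fy"]*c[1]/c[2]
def frame(n):
    g=grab_frame(n);g["fish"]=(n=="wrist");return g
def comps(m,amin=15):
    n,l,s,c=cv2.connectedComponentsWithStats(m.astype(np.uint8),connectivity=8)
    return [(c[i].round(1).tolist(),s[i].tolist(),l==i) for i in range(1,n) if s[i][4]>=amin]
def save(g,name,box=None,k=1):
    f=g["frame"][:,:,::-1]
    if box: f=f[box[1]:box[3],box[0]:box[2]]
    cv2.imwrite("pics/"+name,cv2.resize(f,None,fx=k,fy=k,interpolation=cv2.INTER_CUBIC))
E
python3 - <<'E'
from h import *
for n in("scene","side","wrist"):
    g=frame(n);f=g["frame"].astype(int);r,gg,b=f[...,0],f[...,1],f[...,2]
    hsv=cv2.cvtColor(g["frame"],cv2.COLOR_RGB2HSV)
    blue=(hsv[...,0]>105)&(hsv[...,0]<130)&(hsv[...,1]>180)&(hsv[...,2]>60)
    print(n)
    for c,s,m in comps(blue,60): 
        x0,y0,w,h,a=s
        if w>60: continue
        sub=f[y0:y0+h,x0:x0+w]; wh=(sub.min(2)>170)
        ws=[(np.round([q[0][0]+x0,q[0][1]+y0],1).tolist(),q[1][2:]) for q in comps(wh,8)]
        print(' blue',c,s,'white',ws)
    red=(r>180)&(gg<70)&(b<70)
    for c,s,m in comps(red,15): print(' red',c,s)
g=frame("scene");save(g,"b_scene.png",(110,170,430,330),2.5)
g=frame("side");save(g,"b_side.png",(250,100,450,310),2.8)
E
```

```text
scene
 blue [489.5, 186.9] [485, 183, 10, 9, 73] white []
 blue [276.8, 208.5] [267, 193, 20, 26, 298] white []
 blue [303.7, 234.0] [294, 217, 21, 28, 332] white []
 blue [281.8, 274.1] [270, 256, 24, 31, 399] white []
 blue [139.2, 296.2] [122, 278, 32, 32, 518] white []
side
 blue [363.2, 79.8] [341, 69, 43, 23, 644] white []
 blue [365.3, 130.4] [358, 119, 14, 19, 153] white [([365.9, 121.0], [5, 5, 21])]
 blue [307.1, 180.5] [298, 166, 19, 26, 333] white [([307.2, 171.0], [12, 7, 69])]
 blue [325.7, 210.8] [315, 195, 22, 28, 396] white [([326.1, 200.8], [13, 9, 94])]
 blue [370.0, 213.1] [359, 197, 23, 28, 401] white [([371.7, 203.1], [13, 9, 91])]
 blue [162.8, 324.8] [155, 317, 17, 17, 218] white []
 red [180.0, 194.4] [178, 193, 6, 4, 20]
 red [300.6, 247.9] [297, 245, 8, 7, 47]
wrist
 blue [304.1, 222.4] [286, 208, 45, 41, 659] white [([308.5, 239.8], [30, 20, 498])]
 blue [373.3, 287.6] [356, 278, 43, 23, 644] white [([382.6, 299.1], [17, 3, 43])]
 red [276.6, 31.4] [267, 22, 20, 19, 304]
 red [572.8, 124.8] [570, 119, 7, 12, 67]
```

View pics/b_scene.png

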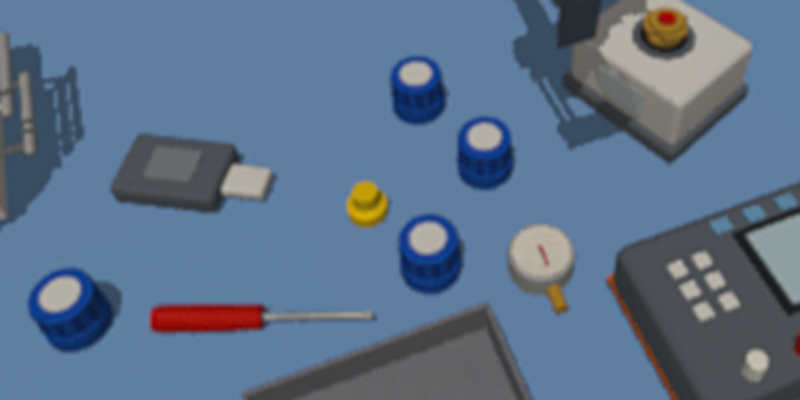

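View pics/b_side.png

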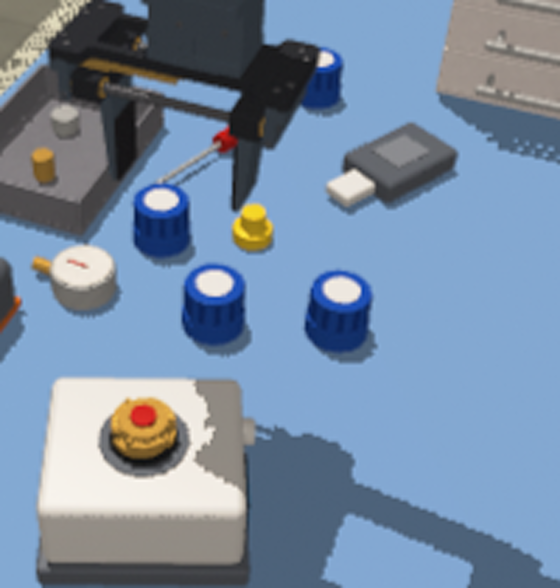

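```bash
cat >> h.py <<'E'
def whites(g,box,th=60,amin=20):
    x0,y0,x1,y1=box
    sub=g["frame"][y0:y1,x0:x1]
    hsv=cv2.cvtColor(sub,cv2.COLOR_RGB2HSV)
    return [(np.round([c[0]+x0,c[1]+y0],1).tolist(),s[2:]) for c,s,m in comps((hsv[...,1]<th)&(hsv[...,2]>120),amin)]
E
python3 - <<'E'
from h import *
a=frame("scene");b=frame("side")
W={}
for n,box in dict(c1=(263,190,291,222),c2=(290,214,320,248),c3=(266,252,300,290),c4=(118,275,156,314)).items():
    W[n]=whites(a,box);print(n,W[n])
S={}
for n,box in dict(s1=(357,195,384,228),s2=(313,193,338,226),s3=(296,164,318,194),s4=(358,117,373,138)).items():
    S[n]=whites(b,box);print(n,S[n])
for i in W:
    p=onplane(a,*W[i][0][0],52);print(i,p.round(1),'dist',np.hypot(*p[:2]).round(1))
    for j in S:
        q,e=tri([ray(a,*W[i][0][0]),ray(b,*S[j][0][0])])
        if max(e)<6: print('  ',j,q.round(1),e)
# puck
hs=cv2.cvtColor(a["frame"],cv2.COLOR_RGB2HSV)
for g in(a,b):
    f=g["frame"].astype(int);red=(f[...,0]>130)&(f[...,1]<70)&(f[...,2]<70)
    g["red"]=[(c,s) for c,s,m in comps(red,8)];print(g["red"])
E
```

```text
c1 [([275.7, 199.1], [13, 9, 96])]
c2 [([303.3, 224.2], [14, 11, 117])]
c3 [([280.7, 264.8], [15, 13, 151])]
c4 [([133.5, 287.3], [16, 14, 175])]
s1 [([371.7, 203.1], [14, 9, 98])]
s2 [([326.0, 200.6], [13, 10, 100])]
s3 [([307.1, 170.7], [12, 8, 75])]
s4 [([365.5, 120.8], [6, 6, 26])]
c1 [ 460.8 -101.5   52. ] dist 471.9
   s1 [ 458.5 -101.8   51. ] [1.3, 1.3]
c2 [571.  -64.8  52. ] dist 574.7
   s2 [569.6 -65.2  51.5] [1.05, 1.05]
   s3 [626.4 -83.4 120.9] [2.44, 2.44]
c3 [ 664. -158.   52.] dist 682.6
   s2 [ 603.  -147.1  -35.3] [5.52, 5.52]
   s3 [ 662.7 -158.5   51.5] [1.14, 1.14]
c4 [ 595.1 -476.4   52. ] dist 762.3
   s4 [ 589.1 -479.5   48.2] [2.96, 2.96]
[([376.2, 176.9], [373, 175, 7, 5, 29]), ([191.9, 296.5], [171, 293, 43, 8, 341]), ([433.6, 305.0], [430, 302, 8, 7, 47])]
[([330.1, 148.3], [327, 146, 6, 5, 16]), ([180.1, 194.7], [177, 193, 7, 5, 27]), ([137.9, 242.2], [135, 240, 6, 5, 21]), ([300.7, 248.2], [297, 245, 8, 7, 51]), ([185.7, 296.8], [182, 296, 8, 3, 9])]
```

The four blue candidates in the scene view, with their distance from the base:
- (276,199): 472 mm
- (303,224): 575 mm
- (281,265): 683 mm
- (134,287): 762 mm

The cap is the first one, at scene (276,199) and side (372,203). It's clearly the nearest, and its top measures 51 mm high. Next I'll measure the neck and take an enlarged crop to confirm the cap.

Run:
```python
from h import *
a=frame("scene");b=frame("side");w=frame("wrist")
f=w["frame"].astype(int);red=(f[...,0]>150)&(f[...,1]<70)&(f[...,2]<70)
wc=[c for c,s,m in comps(red,50)];print(wc)
p,e=tri([ray(a,376.2,176.9),ray(b,300.7,248.2),ray(w,*wc[0])]);print(p,e)
p,e=tri([ray(a,376.2,176.9),ray(b,300.7,248.2)]);print(p,e)
print(onplane(w,*wc[0],119.5))
save(a,"c_cap.png",(240,170,330,260),6)
save(w,"c_neck.png",(180,0,400,140),3)
```

```text
[[276.3, 31.7], [572.0, 124.8]]
[543.03578764 152.4140104  116.863572  ] [1.55, 1.46, 1.24]
[543.53497    151.5060635  116.40591762] [1.25, 1.25]
[542.80877782 152.78048294 119.5       ]
```

View pics/c_cap.png

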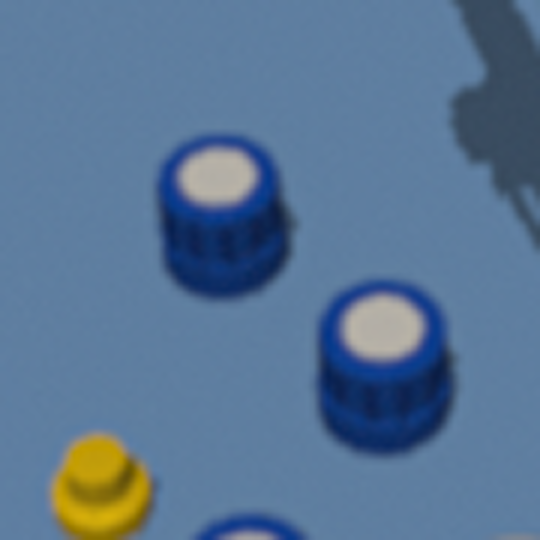

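View pics/c_neck.png

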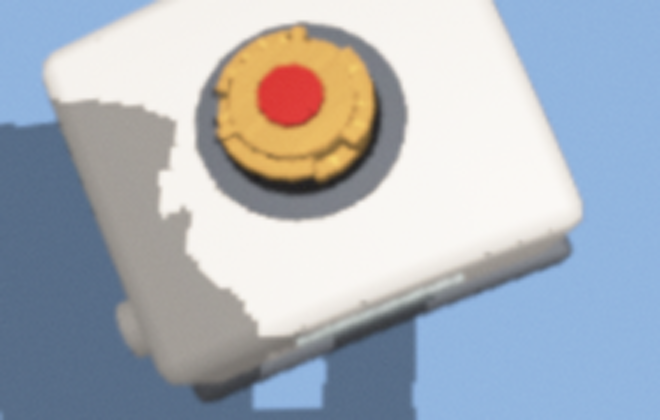

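The crop confirms the chosen cap: upright, white-topped, and clear of the next one by about 117 mm. The neck is near (543,152) and the red puck measures about 117–119.5 mm high. Now I'll move over the cap and measure it again with the wrist camera.

```bash
python3 -m creep '[[0,-25.5,-29,0,0,0,0],[0,-25.5,-29,0,0,0,0],[0,-25.5,-29,0,0,0,0],[0,-25.5,-29,0,0,0,0],[0,0,0,0,0,0,0]]'
python3 - <<'E'
from h import *
w=frame("wrist");save(w,"d_wrist.png")
s=state();print(s["ee_pos"],s["ee_rot"],s["qpos"].round(1),s["force"],s["torque"])
print(proj(w,(459,-102,52)),whites(w,(270,150,380,260)))
E
```

```text
time_s: 1.27
ee_pos: [457.4, -103.1, 176.1]
ee_rot: [180.0, 0.0, 89.8]
force: [0.6, 0.2, 0.9]
gripper_width: 91.1
[ 458.76389414 -102.41035572  176.14156451] [ 1.79934843e+02 -6.13592221e-03  8.98927338e+01] [-14.    8.8 102.6   0.   68.6 -13.9] [-0.39966364  0.73643031 -0.13817739] [ 0.02625357 -0.07217987 -0.03402585]
(np.float64(315.21027878508346), np.float64(188.4465448039882)) [([314.3, 186.0], [32, 31, 769])]
```

View pics/d_wrist.png

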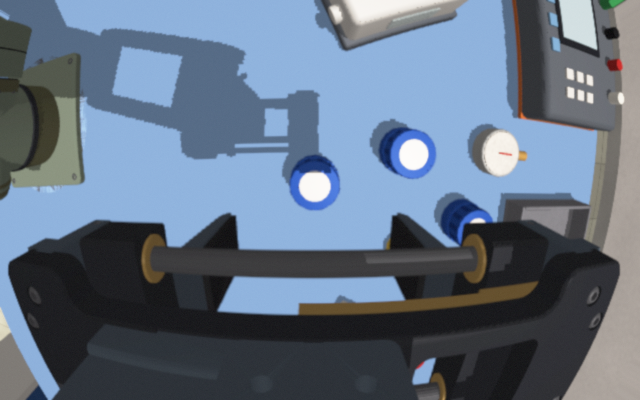

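The wrist picture shows the cap's white top at (314,186), centred between the fingers, and the neighbouring cap at (412,155). I'll descend a little to get a second view.

```bash
python3 - <<'E'
from h import *
w=frame("wrist");c=whites(w,(270,150,380,260))[0][0];print(c,onplane(w,*c,52))
np.save("/tmp/r1.npy",np.array(ray(w,*c)))
E
python3 -m creep '[[0,0,0,30,0,0,0],[0,0,0,30,0,0,0],[0,0,0,0,0,0,0]]'
python3 - <<'E'
from h import *
w=frame("wrist");c=whites(w,(270,100,380,260))[0];print(c,onplane(w,*c[0],52))
a=frame("scene");b=frame("side")
r=[tuple(np.load("/tmp/r1.npy")),ray(w,*c[0])]
print(tri(r)); print(tri(r+[ray(a,275.7,199.1),ray(b,371.7,203.1)]))
print([state()["ee_pos"].round(2) for _ in range(3)])
save(w,"e_wrist.png")
E
```

```text
[313.0, 186.4] [458.10974595 -99.05379388  52.        ]
time_s: 1.75
ee_pos: [458.2, -100.9, 114.0]
ee_rot: [-179.7, -0.1, 90.1]
force: [-0.2, -0.4, -0.7]
gripper_width: 90.6
([313.9, 201.8], [39, 37, 1115]) [457.92175283 -99.1231467   52.        ]
(array([458.01721008, -98.74599292,  53.51395   ]), [0.09, 0.09])
(array([ 458.13361375, -100.40429876,   50.93628533]), [1.11, 1.01, 1.41, 2.11])
[array([ 460.48, -101.87,  116.82]), array([ 460.48, -101.87,  116.82]), array([ 460.48, -101.87,  116.82])]
```

View pics/e_wrist.png

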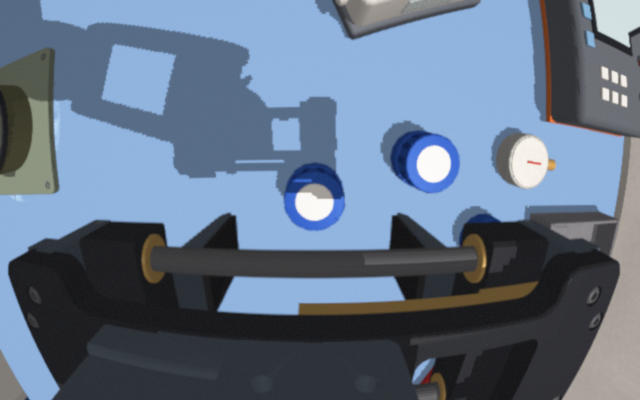

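Both wrist views agree on (458,-99) with the top near 52–53 mm. The fixed cameras agree with that to within about 2.5 mm, which is in line with the calibration. Now the descent to grip the knob.

```bash
python3 -m creep '[[0,1.5,-1,30,0,0,0],[0,0,0,30,0,0,0],[0,0,0,20,0,0,0],[0,0,0,0,0,0,0]]' && python3 -m creep '[[0,0,0,8,0,0,0],[0,0,0,0,0,0,0]]' && python3 -c "
from h import *
print(state()['ee_pos'],state()['force']);w=frame('wrist');print(whites(w,(250,150,390,300)));save(w,'f_wrist.png');save(frame('side'),'f_side.png',(300,130,460,260),5)"
```

```text
time_s: 2.4
ee_pos: [458.1, -100.4, 35.8]
ee_rot: [-180.0, -0.0, 90.0]
force: [-0.3, -0.5, 0.8]
gripper_width: 91.2
time_s: 2.65
ee_pos: [458.5, -100.6, 28.2]
ee_rot: [179.9, 0.0, 90.0]
force: [0.4, 0.9, 0.3]
gripper_width: 91.3
[ 458.46247415 -100.57578256   28.22246537] [0.41520983 0.88850278 0.30318075]
[([313.2, 231.8], [54, 41, 1847])]
```

View pics/f_wrist.png

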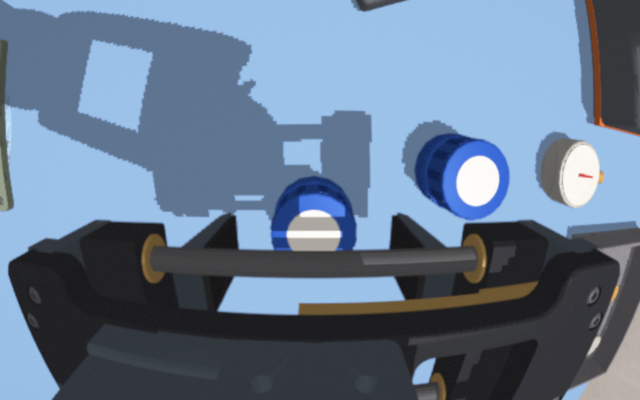

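View pics/f_side.png

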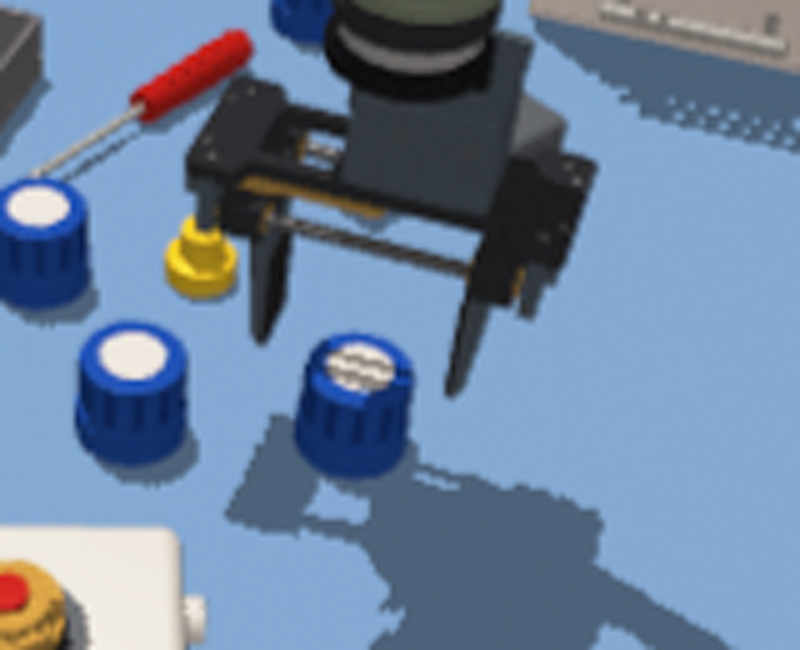

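```bash
python3 -c "
from h import *
b=frame('side')
for p in [(459,-100.5,28),(459-45.5,-100.5,28),(459+45.5,-100.5,28),(458.3,-100,52),(458.3,-100,28)]:
  u,v=proj(b,p);print(p,(u-300)*5,(v-130)*5)
"
```

```text
(459, -100.5, 28) 349.89357421207785 400.14085528843384
(413.5, -100.5, 28) 435.44717472445143 424.3383169144374
(504.5, -100.5, 28) 266.5041396687414 376.5554932429792
(458.3, -100, 52) 355.9302808133003 367.8689587660577
(458.3, -100, 28) 350.9243179045339 401.13556525176296
```

```bash
python3 -c "
from h import *
a=frame('scene');w=frame('wrist')
for p in [(413.5,-100.5,28),(504.5,-100.5,28),(413.5,-84.5,28),(504.5,-84.5,28),(413.5,-84.5,47),(504.5,-84.5,47)]:
  u,v=proj(a,p);print(p,(u-220)*5,(v-140)*5,proj(w,p))
save(a,'g_scene.png',(220,140,360,260),5)
"
```

```text
(413.5, -100.5, 28) 256.339940437511 267.94523672235596 (np.float64(251.38885778379856), np.float64(225.08370748474462))
(504.5, -100.5, 28) 309.5446583617243 380.4373313657759 (np.float64(378.12869965340155), np.float64(225.06920578096125))
(413.5, -84.5, 28) 283.11493910767155 260.2686342767788 (np.float64(250.19065613776814), np.float64(203.4966981776294))
(504.5, -84.5, 28) 337.6368443438312 371.82639171949234 (np.float64(379.40456060365375), np.float64(203.5247905681358))
(413.5, -84.5, 47) 280.7885200392434 236.59676926660467 (np.float64(244.50935641992777), np.float64(210.88268112542335))
(504.5, -84.5, 47) 335.9560444941897 348.3657170176831 (np.float64(385.40347428361406), np.float64(210.89515011709187))
```

View pics/g_scene.png

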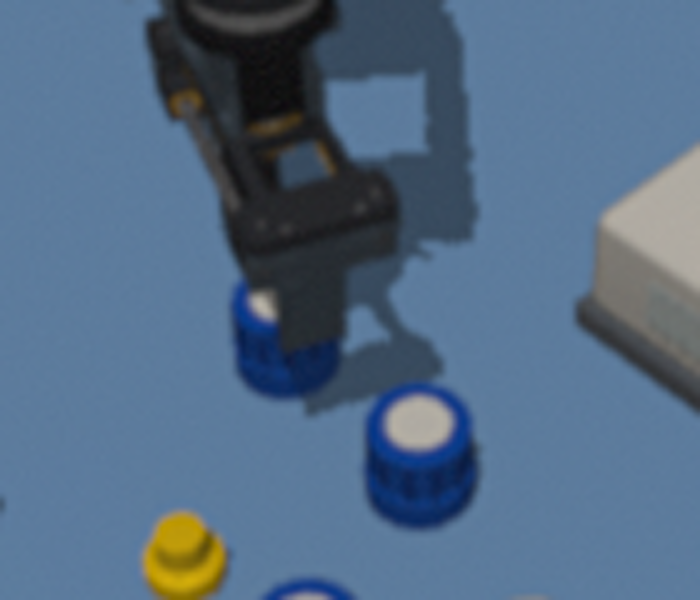

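```bash
python3 -c "
from h import *
a=frame('scene');b=frame('side');w=frame('wrist')
print(tri([ray(a,288.6,209),ray(b,352.4,198.6)]))
print(tri([ray(a,288.6,209),ray(b,352.4,198.6),ray(w,392,214)]))
print(state()['ee_pos'])
save(b,'h_side.png',(335,170,405,230),10)
save(a,'h_scene.png',(260,180,320,230),10)
save(w,'h_wrist.png',(200,170,430,260),3.4)
"
```

```text
(array([509.24860414, -85.9357492 ,  59.65491369]), [5.0, 5.0])
(array([507.69016338, -84.88346505,  58.51042465]), [5.02, 5.49, 2.51])
[ 458.13896766 -100.53462026   27.94230329]
```

View pics/h_side.png

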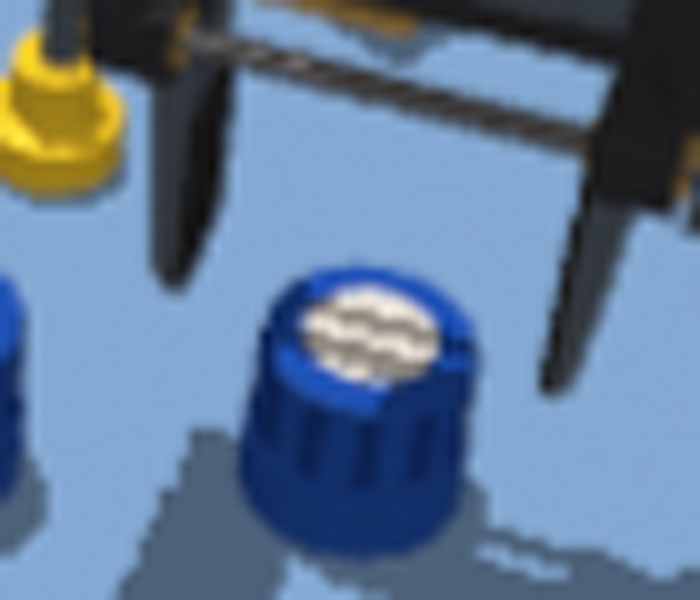

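View pics/h_wrist.png

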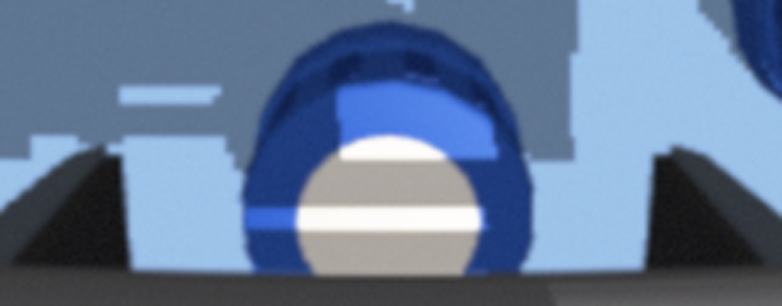

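View pics/h_scene.png

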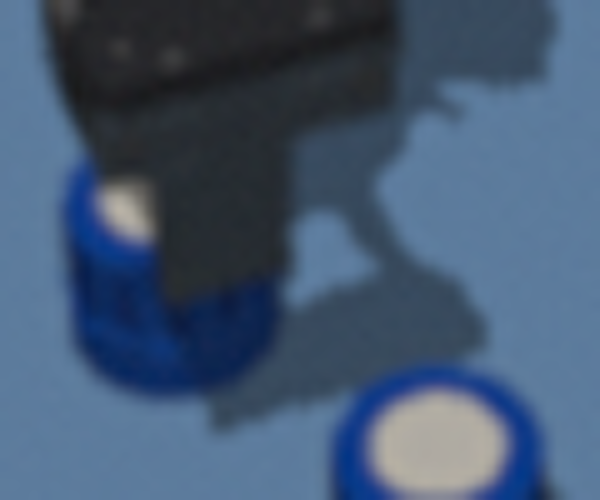

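All three views put the visible fingertips about 25 mm above the reported TCP height of 28, at z ≈ 55. I need to resolve that before gripping, so I'll go down another 12 mm (still well clear of the bench) and check again.

```bash
python3 -m creep '[[0,0,0,6,0,0,0],[0,0,0,6,0,0,0],[0,0,0,0,0,0,0]]' && python3 -c "
from h import *
a=frame('scene');b=frame('side')
f=b['frame'][150:250,320:420,::-1];h=a['frame'][160:260,230:330,::-1]
cv2.imwrite('pics/i_both.png',cv2.resize(np.hstack([f,h]),None,fx=4,fy=4,interpolation=cv2.INTER_CUBIC))
for z in (16,30,45,55):
  for x in (412,505.5): print(z,x,[round(float(q),1) for q in ((proj(b,(x,-84.5,z))[0]-320)*4,(proj(b,(x,-84.5,z))[1]-150)*4,(proj(a,(x,-84.5,z))[0]-130)*4,(proj(a,(x,-84.5,z))[1]-160)*4)])
"
```

```text
time_s: 3.42
ee_pos: [457.4, -100.3, 15.0]
ee_rot: [-179.9, -0.0, 90.0]
force: [-0.3, -0.0, 0.6]
gripper_width: 91.6
16 412 [261.9, 289.8, 587.0, 138.5]
16 505.5 [122.8, 249.6, 631.4, 230.1]
30 412 [264.8, 274.6, 585.6, 124.9]
30 505.5 [124.3, 234.4, 630.5, 216.5]
45 412 [268.1, 258.0, 584.1, 109.9]
45 505.5 [126.0, 217.9, 629.4, 201.7]
55 412 [270.3, 246.7, 583.1, 99.8]
55 505.5 [127.2, 206.6, 628.7, 191.7]
```

View pics/i_both.png

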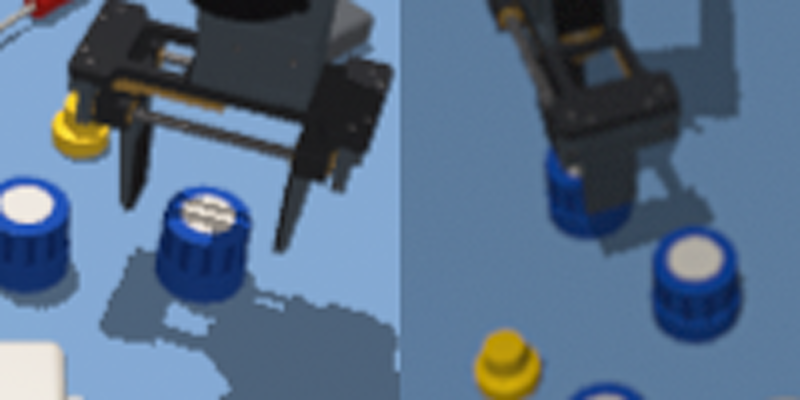

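At reported z=16 the pictures still put the fingertips at about z=45–54. A decisive, harmless test is to rise to TCP z=32 and close lightly. If the fingers really reach the TCP, they'll stop at 56 mm on the knob. If not, they'll pass above the cap.

```bash
python3 -m creep '[[0,0,0,-8,0,0,0],[0,0,0,-8,0,0,0],[0.3,0,0,0,0,0,0],[0.45,0,0,0,0,0,0],[0.45,0,0,0,0,0,0]]' 5 && python3 -m creep '[[0.45,0,0,0,0,0,0],[0.45,0,0,0,0,0,0]]' && python3 -c "
from h import *
a=frame('scene');b=frame('side')
f=b['frame'][150:250,320:420,::-1];h=a['frame'][160:260,230:330,::-1]
cv2.imwrite('pics/j_both.png',cv2.resize(np.hstack([f,h]),None,fx=4,fy=4,interpolation=cv2.INTER_CUBIC))
save(frame('wrist'),'j_w.png')"
```

```text
time_s: 4.15
ee_pos: [457.8, -100.5, 31.6]
ee_rot: [-180.0, -0.0, 90.0]
force: [-0.0, -0.2, 0.0]
gripper_width: 63.8
time_s: 4.4
ee_pos: [457.9, -100.5, 31.6]
ee_rot: [-180.0, -0.0, 90.0]
force: [-0.5, -0.0, 0.1]
gripper_width: 50.2
```

View pics/j_both.png

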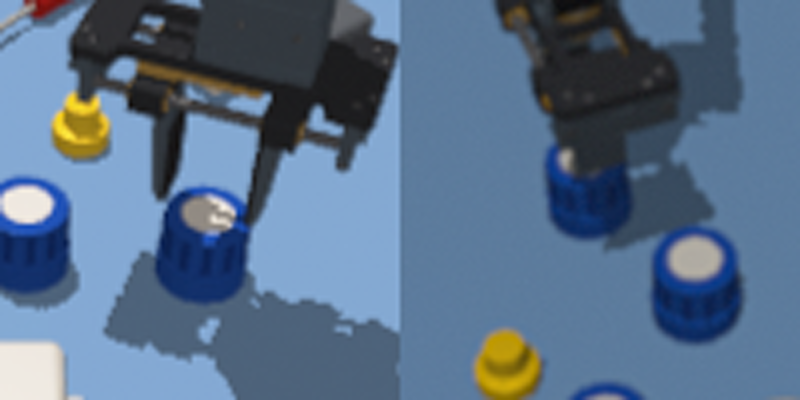

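View pics/j_w.png

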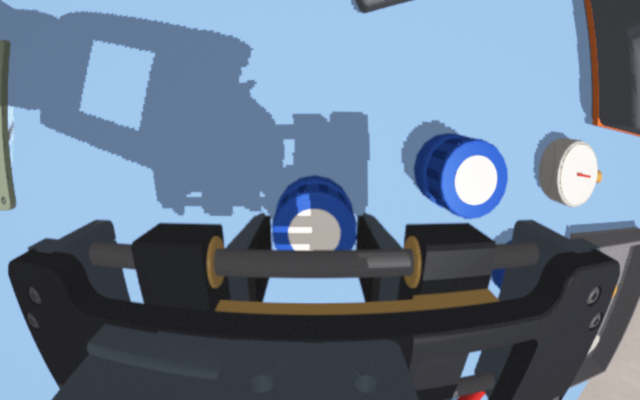

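The jaws closed to 50 mm without touching, so the real fingertips sit well above the reported TCP. Three views put the offset at about 30–37 mm. I'll reopen and go lower in steps, judging by the pictures and force.

```bash
python3 -m creep '[[0,0,0,0,0,0,0],[0,0,0,0,0,0,0],[0,0,0,0,0,0,0],[0,0,0,15,0,0,0],[0,0,0,15,0,0,0]]' 5 && python3 -m creep '[[0,0,0,2,0,0,0],[0,0,0,0,0,0,0]]' && python3 -c "
from h import *
a=frame('scene');b=frame('side')
f=b['frame'][150:250,320:420,::-1];h=a['frame'][160:260,230:330,::-1]
cv2.imwrite('pics/k_both.png',cv2.resize(np.hstack([f,h]),None,fx=4,fy=4,interpolation=cv2.INTER_CUBIC))
"
```

```text
time_s: 5.18
ee_pos: [458.3, -100.5, 1.6]
ee_rot: [180.0, 0.0, 90.0]
force: [-0.5, -0.5, -0.4]
gripper_width: 90.9
time_s: 5.42
ee_pos: [458.2, -100.5, -0.0]
ee_rot: [180.0, 0.0, 90.0]
force: [1.1, 0.2, 0.8]
gripper_width: 91.4
```

View pics/k_both.png

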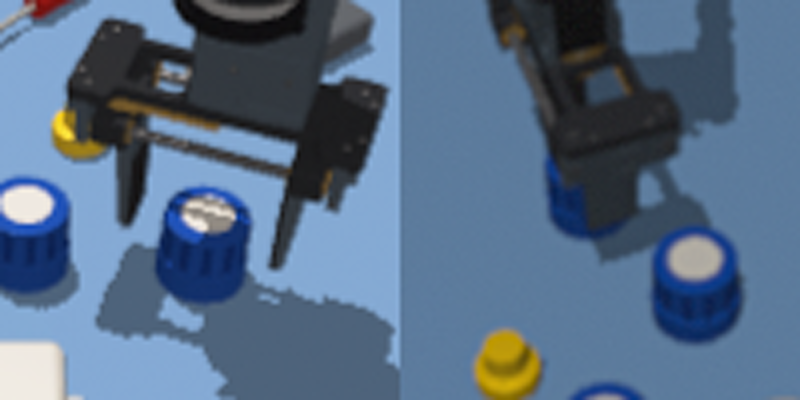

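TCP reads 0 with no contact, and the tips look about 30–38 mm high, beside the knob. Closing lightly.

```bash
python3 -m creep '[[0.5,0,0,0,0,0,0],[0.5,0,0,0,0,0,0],[0.5,0,0,0,0,0,0],[0.5,0,0,0,0,0,0],[0.5,0,0,0,0,0,0]]' 5 && python3 -c "
from h import *
a=frame('scene');b=frame('side')
f=b['frame'][150:250,320:420,::-1];h=a['frame'][160:260,230:330,::-1]
cv2.imwrite('pics/l_both.png',cv2.resize(np.hstack([f,h]),None,fx=4,fy=4,interpolation=cv2.INTER_CUBIC))
w=frame('wrist');save(w,'l_w.png')
"
```

```text
time_s: 6.15
ee_pos: [458.1, -100.5, -0.2]
ee_rot: [180.0, 0.0, 90.0]
force: [0.5, 0.2, 0.8]
gripper_width: 55.1
```

View pics/l_both.png

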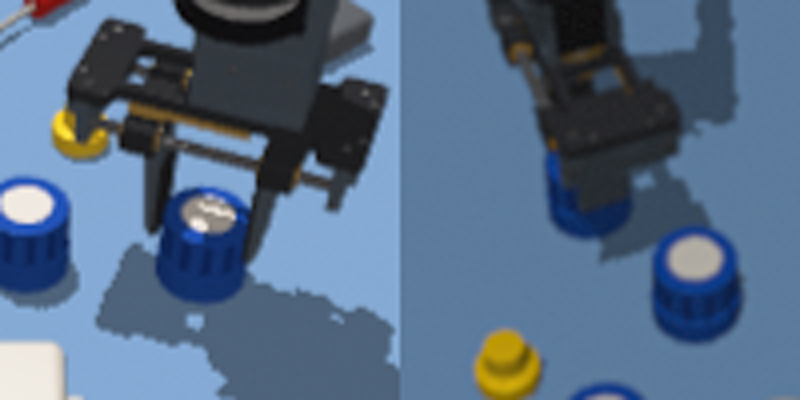

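View pics/l_w.png

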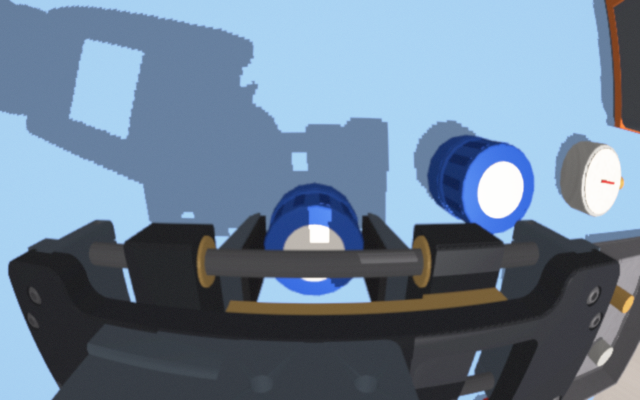

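The fingers stopped at 55–56 mm on the knob, so the grip is real. I'll open slightly and go 6 mm lower for a deeper hold, then grip firmly.

```bash
python3 -m creep '[[0.2,0,0,0,0,0,0],[0.2,0,0,0,0,0,0],[0.2,0,0,6,0,0,0],[0.2,0,0,0,0,0,0]]' 5 && python3 -m creep '[[0.5,0,0,0,0,0,0],[0.5,0,0,0,0,0,0],[0.5,0,0,0,0,0,0],[0.5,0,0,0,0,0,0]]' 35 && python3 -c "
from h import *
w=frame('wrist');print(whites(w,(270,215,360,250)));s=state();print(s['force'],s['torque'],s['ee_pos'])
b=frame('side')
f=b['frame'][150:250,320:420,::-1];h=w['frame'][160:310,220:420,::-1]
save(b,'m_side.png',(320,150,420,250),6)
save(w,'m_w.png',(220,160,420,310),4)
"
```

```text
time_s: 6.8
ee_pos: [457.5, -100.4, -6.8]
ee_rot: [-179.9, -0.0, 90.0]
force: [0.3, -0.5, 0.5]
gripper_width: 72.5
time_s: 7.3
ee_pos: [458.1, -100.5, -6.2]
ee_rot: [180.0, 0.0, 90.0]
force: [-0.8, 0.5, -1.1]
gripper_width: 55.4
[([313.6, 240.4], [62, 22, 1001])]
[-0.21140662  0.30163263 -0.82517104] [ 0.00874078  0.01700612 -0.04051875] [ 458.08453128 -100.51575389   -6.21134836]
```

View pics/m_side.png

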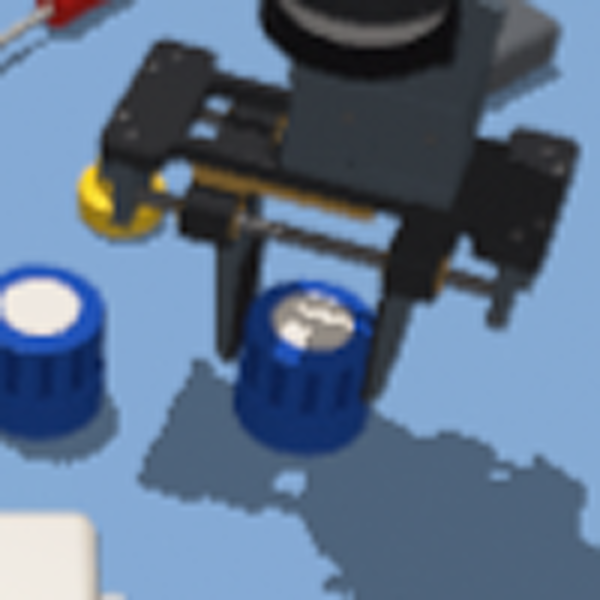

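View pics/m_w.png

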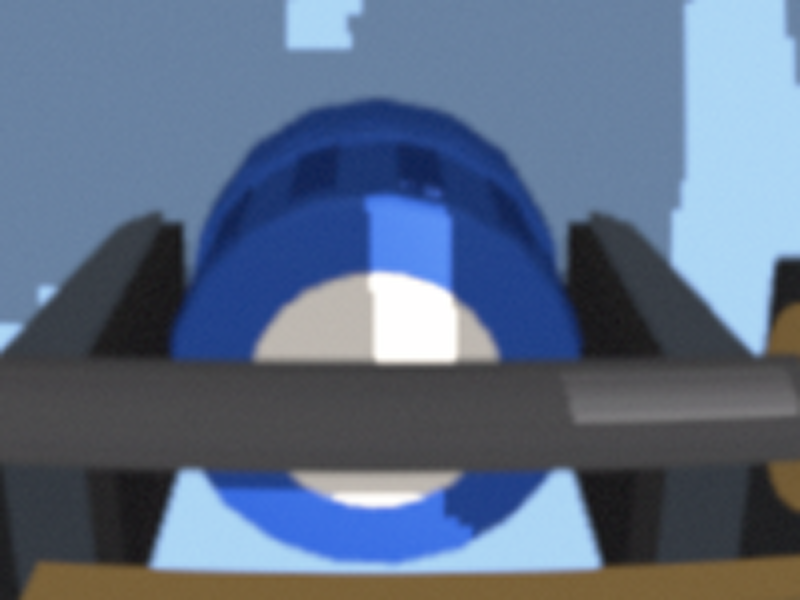

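The grip is firm at 55.4 mm, with the cap upright between the pads. The cap's origin is now 6.2 mm above the reported TCP. I'll lift straight up and carry it towards the neck, stopping 60 mm short so the wrist camera can see the neck.

```bash
python3 -m creep '[[0.5,0,0,-10,0,0,0],[0.5,0,0,-45,0,0,0],[0.5,0,0,-45,0,0,0],[0.5,0,0,-45,0,0,0],[0.5,0,0,0,0,0,0]]' && python3 -m creep '[[0.5,48,21,0,0,0,0],[0.5,48,21,0,0,0,0],[0.5,48,21,0,0,0,0],[0.5,48,22,0,0,0,0],[0.5,0,0,0,0,0,0]]' && python3 -m creep '[[0.5,0,0,0,0,0,0]]'
python3 - <<'E'
from h import *
w=frame("wrist");a=frame("scene");b=frame("side")
s=state();print(s['ee_pos'],s['ee_rot'],s['force'],s['torque'],s['qpos'].round(1))
f=w["frame"].astype(int);red=(f[...,0]>130)&(f[...,1]<70)&(f[...,2]<70)
for c,ss,m in comps(red,50): print(c,ss,onplane(w,*c,119.5))
save(w,"n_w.png");save(a,"n_a.png",(250,80,450,230),4);save(b,"n_b.png",(200,100,400,300),3)
E
```

```text
time_s: 8.02
ee_pos: [460.6, -101.1, 142.8]
ee_rot: [179.5, 0.1, 90.0]
force: [0.2, -0.7, -2.1]
gripper_width: 55.3
time_s: 8.65
ee_pos: [543.2, 94.4, 137.3]
ee_rot: [-179.9, -0.0, 90.2]
force: [-0.7, -0.8, -0.7]
gripper_width: 55.2
time_s: 8.78
ee_pos: [541.8, 91.1, 137.7]
ee_rot: [-179.8, 0.1, 90.0]
force: [0.6, 0.3, -0.7]
gripper_width: 55.2
[542.26435545  90.33631366 138.51932506] [-1.79946614e+02  2.29879032e-02  8.99183528e+01] [-0.07461641 -0.05920817 -1.25374592] [0.00103852 0.0118334  0.04370933] [ 8.3 17.6 96.3 -0.  66.2  8.4]
[315.1, 134.6] [303, 122, 26, 26, 518] [542.44673727 154.11024184 119.5       ]
[600.1, 204.1] [597, 198, 7, 13, 74] [851.0638123 101.3128044 119.5      ]
```

View pics/n_w.png

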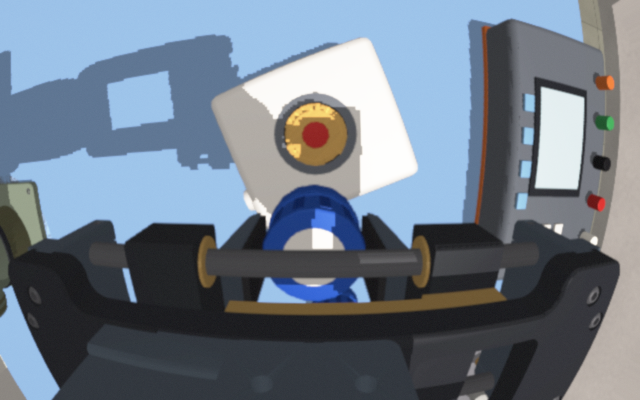

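View pics/n_a.png

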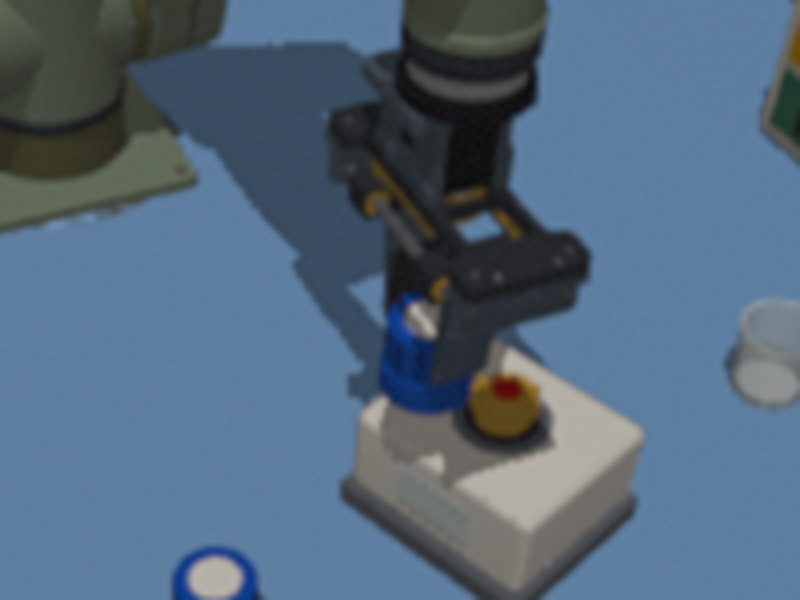

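View pics/n_b.png

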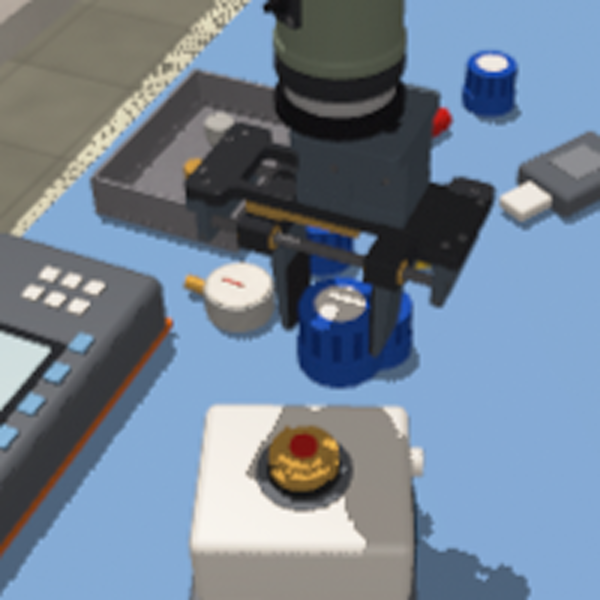

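The wrist picture shows the puck at (315,135). Two independent measurements agree on the move from cap to neck:
- **Wrist camera:** (84.4, 253.2)
- **Fixed cameras:** (85.0, 253.3)

That puts the TCP target at about (542.6, 152.7). Now I'll move over the neck and check.

```bash
python3 -m creep '[[0.5,30,-0.4,0,0,0,0],[0.5,31.2,0,0,0,0,0],[0.5,0,0,0,0,0,0],[0.5,0,0,0,0,0,0]]'
python3 - <<'E'
from h import *
a=frame("scene");b=frame("side");w=frame("wrist")
s=state();print(s['ee_pos'],s['ee_rot'],s['force'],s['torque'],s['qpos'].round(1))
save(w,"o_w.png",(180,100,460,320),2.8);save(a,"o_a.png",(310,120,440,240),6);save(b,"o_b.png",(240,180,370,310),6)
E
```

```text
time_s: 9.43
ee_pos: [542.4, 151.5, 138.8]
ee_rot: [-180.0, 0.0, 90.0]
force: [-0.2, -0.8, -1.7]
gripper_width: 55.4
[542.58053348 151.57580117 138.85382538] [1.79996736e+02 1.54648848e-02 8.99203170e+01] [-0.08348521  0.25716749 -0.42170067] [0.01120637 0.03123054 0.0043546 ] [14.4 18.7 94.5 -0.  66.7 14.5]
```

View pics/o_w.png

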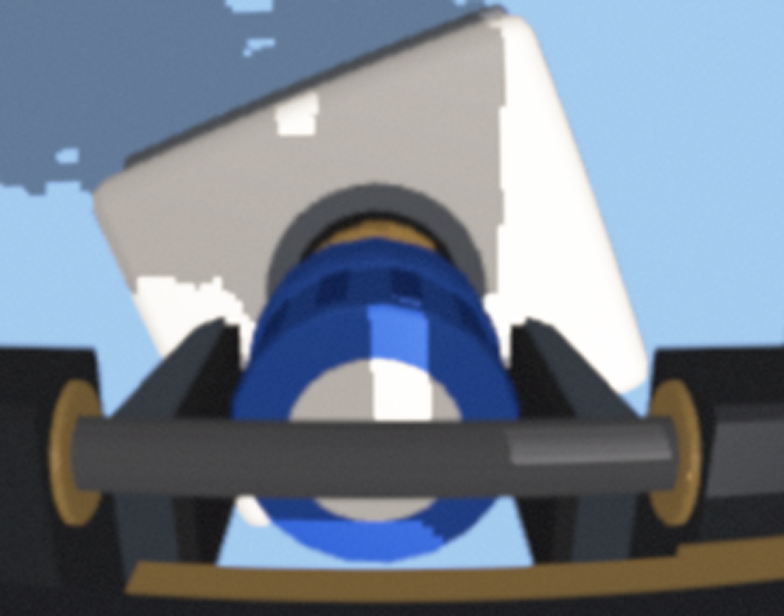

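View pics/o_a.png

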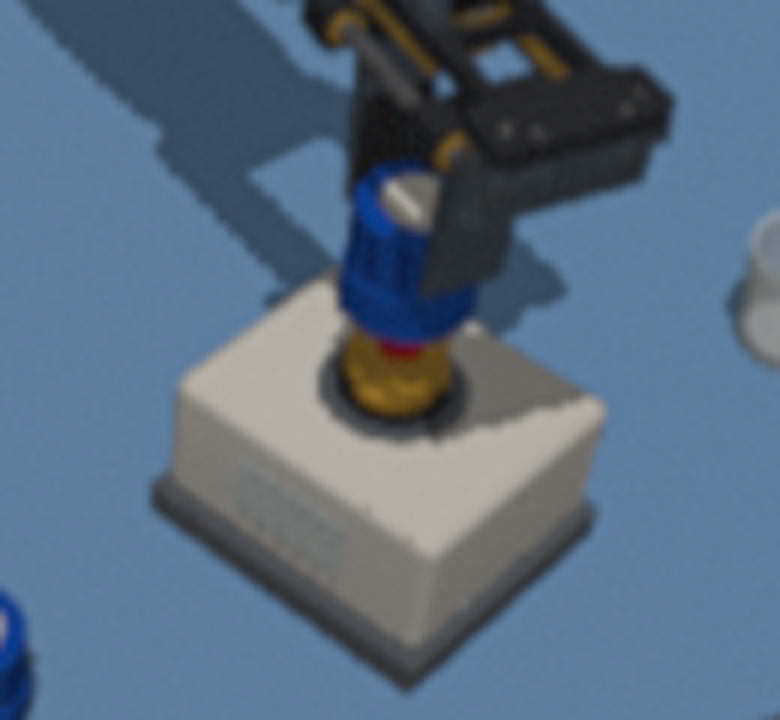

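View pics/o_b.png

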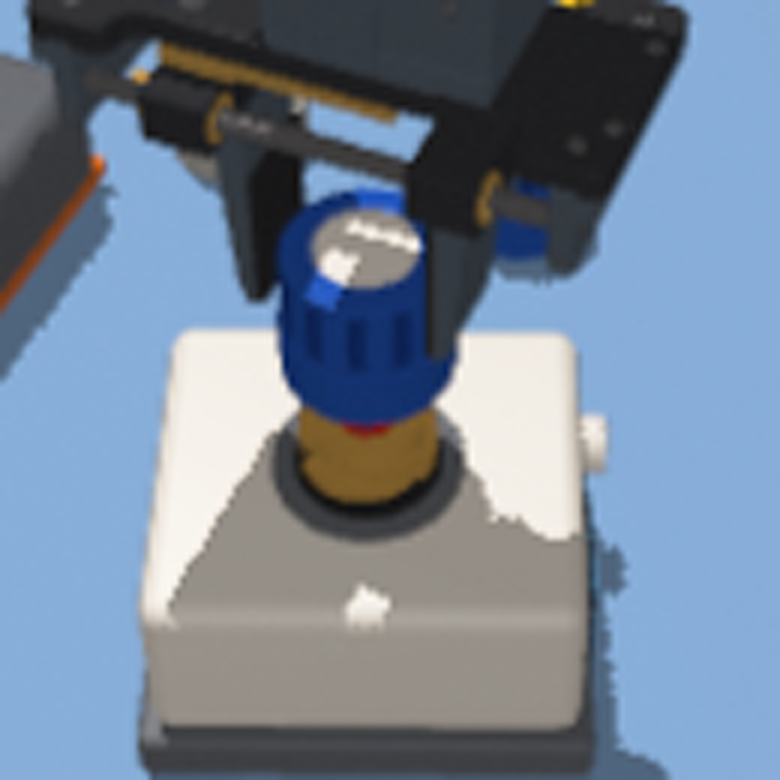

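Run:
```python
from h import *
for n,bx in (("scene",(350,150,410,195)),("side",(280,215,325,268))):
    g=frame(n);x0,y0,x1,y1=bx
    hsv=cv2.cvtColor(g["frame"],cv2.COLOR_RGB2HSV)[y0:y1,x0:x1]
    big=cv2.resize(g["frame"][y0:y1,x0:x1],None,fx=4,fy=4,interpolation=cv2.INTER_LINEAR);H=cv2.cvtColor(big,cv2.COLOR_RGB2HSV)
    bl=(H[...,0]>105)&(H[...,0]<130)&(H[...,1]>170); br=(H[...,0]>8)&(H[...,0]<28)&(H[...,1]>130)
    for nm,m in(("blue",bl),("brass",br)):
        for r in range(0,m.shape[0],6):
            c=np.where(m[r])[0]
            if len(c)>20: print(n,nm,'v',round(y0+(r+.5)/4-.5,1),'u',round(x0+(c[0]+.5)/4-.5,2),round(x0+(c[-1]+.5)/4-.5,2),'mid',round(x0+(c[0]+c[-1]+1)/8-.5,2),len(c))
    for p in [(542.5,151.5,156),(542.5,151.5,146),(542.5,152.5,110),(542.5,152.5,104),(542.5,152.5,95)]: print(n,p,np.round(proj(g,p),2))
    p0=np.array(proj(g,(542.5,152,110)));print('per mm x,y',(np.array(proj(g,(543.5,152,110)))-p0).round(3),(np.array(proj(g,(542.5,153,110)))-p0).round(3))
```

```text
scene blue v 157.1 u 368.88 375.12 mid 372.0 26
scene blue v 158.6 u 368.62 377.38 mid 373.0 36
scene blue v 160.1 u 368.62 380.62 mid 374.62 49
scene blue v 161.6 u 367.62 380.12 mid 373.88 51
scene blue v 163.1 u 367.38 379.88 mid 373.62 51
scene blue v 164.6 u 367.38 379.38 mid 373.38 49
scene blue v 166.1 u 367.12 379.38 mid 373.25 50
scene blue v 167.6 u 366.88 378.88 mid 372.88 49
scene blue v 169.1 u 367.12 388.38 mid 377.75 75
scene blue v 170.6 u 367.88 388.12 mid 378.0 82
scene blue v 172.1 u 369.12 386.62 mid 377.88 71
scene blue v 173.6 u 370.38 385.12 mid 377.75 60
scene blue v 175.1 u 374.12 382.38 mid 378.25 34
scene brass v 178.1 u 367.38 383.38 mid 375.38 40
scene brass v 179.6 u 366.88 383.62 mid 375.25 68
scene brass v 181.1 u 366.88 384.12 mid 375.5 70
scene brass v 182.6 u 367.12 384.12 mid 375.62 69
scene brass v 184.1 u 367.88 383.88 mid 375.88 65
scene brass v 185.6 u 368.62 382.62 mid 375.62 57
scene brass v 187.1 u 369.88 381.38 mid 375.62 47
scene (542.5, 151.5, 156) [377.59 165.05]
scene (542.5, 151.5, 146) [377.07 167.99]
scene (542.5, 152.5, 110) [375.59
[... 1262 characters left out ...]
 mid 300.75 38
side brass v 250.6 u 289.88 311.62 mid 300.75 43
side brass v 252.1 u 289.88 311.88 mid 300.88 83
side brass v 253.6 u 289.88 312.12 mid 301.0 90
side brass v 255.1 u 290.12 312.12 mid 301.12 89
side brass v 256.6 u 289.88 312.12 mid 301.0 90
side brass v 258.1 u 289.88 311.38 mid 300.62 87
side brass v 259.6 u 290.88 309.88 mid 300.38 77
side brass v 261.1 u 292.38 307.38 mid 299.88 61
side brass v 262.6 u 294.88 304.88 mid 299.88 41
side (542.5, 151.5, 156) [300.21 235.76]
side (542.5, 151.5, 146) [300.31 239.08]
side (542.5, 152.5, 110) [300.46 250.94]
side (542.5, 152.5, 104) [300.51 252.78]
side (542.5, 152.5, 95) [300.6  255.52]
per mm x,y [-0.445 -0.147] [-0.198  0.354]
```

The direct check in the side and scene views puts the cap's y at +0.8 mm relative to the neck, while the differential move says −1.1 mm. The clearance is 1.5 mm, so I'll settle it with the wrist camera, which sees both the cap's far skirt edge and the neck's grey ring.

```bash
python3 - <<'E'
from h import *
w=frame("wrist")
np.set_printoptions(precision=2,suppress=True)
F=w["frame"]
for u in (308,312,316,320): print(u,[tuple(int(q) for q in F[v,u]) for v in range(158,192)])
E
python3 - <<'E'
import cv2,numpy as np
im=cv2.imread('pics/n_w.png');
hsv=cv2.cvtColor(im,cv2.COLOR_BGR2HSV)
print([tuple(int(q) for q in im[134,u,::-1]) for u in range(268,290)])
print([tuple(int(q) for q in im[v,315,::-1]) for v in range(86,112)])
E
```

```text
308 [(183, 177, 172), (183, 178, 173), (183, 177, 171), (184, 179, 173), (182, 177, 171), (183, 177, 171), (182, 176, 170), (168, 164, 159), (131, 129, 127), (97, 97, 101), (82, 84, 89), (80, 82, 87), (80, 83, 87), (79, 82, 86), (80, 81, 86), (79, 82, 87), (76, 80, 84), (69, 72, 75), (53, 54, 56), (36, 35, 35), (24, 24, 23), (36, 33, 28), (64, 52, 35), (94, 74, 43), (120, 93, 51), (138, 108, 63), (127, 102, 73), (96, 83, 89), (51, 60, 103), (27, 50, 106), (26, 51, 107), (24, 51, 108), (28, 54, 114), (30, 56, 117)]
312 [(183, 178, 173), (184, 178, 173), (183, 177, 172), (184, 178, 173), (184, 177, 171), (183, 177, 171), (180, 175, 170), (164, 160, 155), (115, 114, 114), (85, 86, 91), (81, 84, 88), (78, 81, 86), (79, 81, 86), (79, 82, 86), (79, 81, 85), (79, 81, 86), (75, 78, 83), (62, 64, 68), (41, 42, 43), (29, 28, 28), (44, 37, 29), (77, 61, 38), (105, 83, 49), (124, 95, 54), (137, 107, 61), (137, 108, 68), (109, 91, 87), (62, 65, 99), (32, 52, 105), (26, 51, 105), (23, 49, 106), (29, 53, 110), (28, 57, 118), (31, 58, 122)]
316 [(183, 179, 172), (183, 178, 173), (182, 177, 172), (18
[... 1067 characters left out ...]
 163), (160, 157, 152), (118, 116, 116), (87, 90, 93), (80, 81, 87), (79, 82, 86), (82, 83, 88), (79, 81, 86), (79, 81, 86), (79, 81, 85), (79, 82, 86), (70, 70, 71), (81, 67, 51), (119, 94, 55), (141, 109, 60), (150, 117, 66), (152, 118, 65), (156, 121, 68)]
[(253, 251, 249), (253, 251, 250), (253, 252, 250), (253, 251, 250), (251, 248, 246), (229, 224, 220), (180, 177, 174), (155, 156, 159), (145, 147, 155), (143, 146, 154), (144, 146, 155), (143, 146, 156), (145, 148, 155), (143, 146, 154), (136, 139, 146), (111, 111, 116), (119, 101, 80), (191, 148, 85), (231, 184, 101), (234, 189, 102), (230, 184, 101), (232, 187, 102), (235, 191, 103), (237, 193, 106), (243, 204, 112), (246, 210, 115)]
```

Run:
```python
from h import *
w=frame("wrist");V=np.array(w["view"]);C=-V[:3,:3].T@V[:3,3];print('cam',C.round(2))
n=dict(w);Vn=V.copy();Cn=C+np.array([0.3,-61.2,0]);Vn[:3,3]=-V[:3,:3]@Cn;n["view"]=Vn
im=cv2.imread('pics/n_w.png')[:,:,::-1]
g=im.astype(int)
# ring mask: grayish, value between 70 and 160, low sat, around neck
hsv=cv2.cvtColor(im,cv2.COLOR_RGB2HSV)
def edges(F,cu,cv_,angs,r0,r1):
    pts=[]
    G=cv2.cvtColor(F,cv2.COLOR_RGB2GRAY).astype(np.float32)
    for a in angs:
        rr=np.arange(r0,r1,.25);us=(cu+rr*np.cos(a)).astype(np.float32);vs=(cv_+rr*np.sin(a)).astype(np.float32)
        p=cv2.remap(G,us[None],vs[None],cv2.INTER_LINEAR)[0];d=np.gradient(cv2.GaussianBlur(p[None],(9,1),0)[0])
        i=np.argmax(d[5:-5])+5
        pts.append((us[i],vs[i],d[i]))
    return pts
P=edges(im,315,134,np.radians(np.arange(-180,0,12)),34,50)
for z in(90,93):
    X=np.array([onplane(n,u,v,z)[:2] for u,v,_ in P])
    A=np.c_[2*X,np.ones(len(X))];s=np.linalg.lstsq(A,(X**2).sum(1),rcond=None)[0]
    R=np.sqrt(s[2]+s[0]**2+s[1]**2);print('n ring z',z,s[:2].round(2),'R',R.round(2),'res',(np.hypot(*(X-s[:2]).T)-R).round(1))
F=w["frame"]
P=edges(F,314.5,203,np.radians(np.arange(-120,-59,6)),30,46)
for z in(90,93):
    X=np.array([onplane(w,u,v,z)[:2] for u,v,_ in P]);print(np.array([(p[0],p[1]) for p in P]).round(1).tolist())
    A=np.c_[2*X,np.ones(len(X))];s=np.linalg.lstsq(A,(X**2).sum(1),rcond=None)[0]
    print('o ring z',z,s[:2].round(2),np.sqrt(s[2]+s[0]**2+s[1]**2).round(2),'top y',onplane(w,314.5,165.8,z).round(2))
print('skirt far edge',onplane(w,314.5,184.5,145.05).round(2))
print('brass top edge o',onplane(w,314.5,178.7,116).round(2),onplane(w,314.5,178.7,111.2).round(2),'n',onplane(n,315,102.1,116).round(2),onplane(n,315,102.1,111.2).round(2),'puck n',onplane(n,315.1,134.6,119.5).round(2))
```

```text
cam [542.12 222.1  346.63]
n ring z 90 [544.97 152.23] R 35.42 res [-0.2  0.  -0.   0.3  0.4  0.4  0.5 -0.  -0.5 -0.3 -0.9 -1.2 -1.2  4.3
 -2.1]
n ring z 93 [544.94 152.34] R 35.01 res [-0.2  0.  -0.   0.3  0.4  0.4  0.5 -0.  -0.5 -0.3 -0.9 -1.2 -1.2  4.3
 -2. ]
[[295.6000061035156, 170.3000030517578], [299.1000061035156, 168.5], [303.0, 167.60000610351562], [306.79998779296875, 166.60000610351562], [310.6000061035156, 166.0], [314.5, 165.8000030517578], [318.3999938964844, 166.0], [322.20001220703125, 166.8000030517578], [325.8999938964844, 168.0], [329.5, 169.1999969482422], [333.0, 171.0]]
o ring z 90 [542.47 155.79] 32.26 top y [543.16 188.08  90.  ]
[[295.6000061035156, 170.3000030517578], [299.1000061035156, 168.5], [303.0, 167.60000610351562], [306.79998779296875, 166.60000610351562], [310.6000061035156, 166.0], [314.5, 165.8000030517578], [318.3999938964844, 166.0], [322.20001220703125, 166.8000030517578], [325.8999938964844, 168.0], [329.5, 169.1999969482422], [333.0, 171.0]]
o ring z 93 [542.47 156.56] 31.88 top y [543.14 188.48  93.  ]
skirt far edge [542.94 182.88 145.05]
brass top edge o [543.06 181.69 116.  ] [543.07 180.85 111.2 ] n [543.71 177.97 116.  ] [543.74 178.33 111.2 ] puck n [543.77 153.85 119.5 ]
```

The wrist camera gives a neck y of about 154.0 against 153.4 for the cap, so the three estimates of the y offset are −1.1, −0.6 and +0.8. A +0.5 mm correction keeps every one of them inside the clearance. I'll start the descent, then switch to small steps on force.

```bash
python3 -m creep '[[0.5,0.5,0.1,8,0,0,0],[0.5,0,0,8,0,0,0],[0.5,0,0,8,0,0,0],[0.5,0,0,4,0,0,0],[0.5,0,0,0,0,0,0]]' && python3 -m creep '[[0.5,0,0,1,0,0,0],[0.5,0,0,0,0,0,0]]' && python3 -m creep '[[0.5,0,0,1,0,0,0],[0.5,0,0,0,0,0,0]]'&& python3 -m creep '[[0.5,0,0,1,0,0,0],[0.5,0,0,0,0,0,0]]'
```

```text
time_s: 10.4
ee_pos: [542.5, 153.2, 110.3]
ee_rot: [-180.0, 0.0, 90.0]
force: [1.0, 0.2, -1.6]
gripper_width: 55.4
time_s: 10.65
ee_pos: [542.9, 153.2, 110.0]
ee_rot: [180.0, -0.0, 90.0]
force: [0.3, -0.0, -1.3]
gripper_width: 55.3
time_s: 10.9
ee_pos: [542.7, 153.2, 108.8]
ee_rot: [180.0, -0.0, 90.0]
force: [-0.3, 0.0, -1.6]
gripper_width: 55.3
time_s: 11.15
ee_pos: [542.6, 153.2, 107.7]
ee_rot: [-180.0, 0.0, 90.0]
force: [0.4, 0.1, -1.4]
gripper_width: 55.2
```

There's no contact yet. The arm had still been settling, so y is now 153.2. I'll shift back 0.5 mm and continue.

```bash
python3 -m creep '[[0.5,-0.5,0,0,0,0,0],[0.5,0,0,0,0,0,0]]' && python3 -m creep '[[0.5,0,0,1,0,0,0],[0.5,0,0,0,0,0,0]]' && python3 -m creep '[[0.5,0,0,0.5,0,0,0],[0.5,0,0,0,0,0,0]]' && python3 -m creep '[[0.5,0,0,0.5,0,0,0],[0.5,0,0,0,0,0,0]]'
```

```text
time_s: 11.4
ee_pos: [542.7, 152.7, 107.8]
ee_rot: [180.0, -0.0, 90.0]
force: [-0.1, 0.6, -0.7]
gripper_width: 55.4
time_s: 11.65
ee_pos: [542.6, 152.7, 106.7]
ee_rot: [-180.0, 0.0, 90.0]
force: [0.3, 0.3, -1.1]
gripper_width: 55.4
time_s: 11.9
ee_pos: [542.7, 152.7, 106.2]
ee_rot: [180.0, 0.0, 90.0]
force: [0.3, 0.6, -1.9]
gripper_width: 55.7
time_s: 12.15
ee_pos: [542.7, 152.7, 105.7]
ee_rot: [-180.0, 0.0, 90.0]
force: [-0.4, 0.4, -1.3]
gripper_width: 55.1
```

```bash
python3 -c "
from workcell import state
s=state();print(s['force'],s['torque'],s['ee_pos'])"
```

```text
[-0.41494311  0.3633561  -1.26645331] [ 0.03120338  0.00844071 -0.01844222] [542.70024257 152.68371461 105.70736831]
```

```bash
for i in 1; do python3 -m creep '[[0.5,0,0,0.5,0,0,0],[0.5,0,0,0,0,0,0]]'; python3 -m creep '[[0.5,0,0,0.5,0,0,0],[0.5,0,0,0,0,0,0]]';  python3 -m creep '[[0.5,0,0,0.5,0,0,0],[0.5,0,0,0,0,0,0]]'; python3 -m creep '[[0.5,0,0,0.5,0,0,0],[0.5,0,0,0,0,0,0]]'; done | grep -E "pos|force"
```

```text
ee_pos: [542.7, 152.7, 105.2]
force: [0.3, -0.6, -2.2]
ee_pos: [542.7, 152.7, 104.7]
force: [0.1, 1.3, -0.9]
ee_pos: [542.7, 152.7, 104.2]
force: [-0.9, -0.3, -2.1]
ee_pos: [542.7, 152.7, 103.7]
force: [-0.1, -0.3, -1.4]
```

```bash
for i in 1; do python3 -m creep '[[0.5,0,0,0.4,0,0,0],[0.5,0,0,0,0,0,0]]'; python3 -m creep '[[0.5,0,0,0.4,0,0,0],[0.5,0,0,0,0,0,0]]';  python3 -m creep '[[0.5,0,0,0.4,0,0,0],[0.5,0,0,0,0,0,0]]'; done | grep -E "pos|force"
```

```text
ee_pos: [542.7, 152.7, 103.3]
force: [0.4, -0.5, -1.2]
ee_pos: [542.7, 152.7, 103.0]
force: [0.1, 0.5, -2.1]
ee_pos: [542.8, 152.7, 102.9]
force: [-0.6, 0.1, 1.7]
```

Contact came at TCP 103.0, exactly the crest height, with 3.1 N above the free level. I'll press 0.2 mm more (about 5 N) and start turning gently backwards in small steps, watching for the drop.

```bash
cat > r.py <<'E'
from workcell import state
s=state();print('   F',s['force'].round(1),'T',s['torque'].round(3),'z',s['ee_pos'].round(2),'yaw',round(float(s['ee_rot'][2]),1))
E
python3 -m creep '[[0.5,0,0,0.2,0,0,0],[0.5,0,0,0,0,0,0]]' >/dev/null; python3 r.py; python3 -m creep '[[0.5,0,0,0,0,0,-3],[0.5,0,0,0,0,0,0]]'>/dev/null; python3 r.py; python3 -m creep '[[0.5,0,0,0,0,0,-3],[0.5,0,0,0,0,0,0]]'>/dev/null; python3 r.py
```

```text
F [-2.  -0.6  4.7] T [-0.074  0.309 -0.   ] z [542.76 152.77 102.85] yaw 90.0
   F [-1.2 -0.9  5.1] T [-0.022  0.245 -0.099] z [543.12 152.84 102.86] yaw 93.0
   F [ 0.3 -1.2  4.7] T [ 0.009  0.173 -0.036] z [543.3  152.92 102.85] yaw 95.9
```

```bash
for i in a; do python3 -m creep '[[0.5,0,0,0,0,0,-4],[0.5,0,0,0,0,0,0]]' >/dev/null; python3 r.py; python3 -m creep '[[0.5,0,0,0,0,0,-4],[0.5,0,0,0,0,0,0]]'>/dev/null; python3 r.py; python3 -m creep '[[0.5,0,0,0,0,0,-4],[0.5,0,0,0,0,0,0]]'>/dev/null; python3 r.py; done
```

```text
F [-0.2 -0.4  4.2] T [-0.059  0.06  -0.03 ] z [543.43 152.95 102.86] yaw 99.9
   F [-0.3  0.9  4.8] T [ 0.002  0.08  -0.088] z [543.45 152.94 102.85] yaw 103.9
   F [-0.4  1.   4.8] T [ 0.071  0.059 -0.023] z [543.47 152.99 102.87] yaw 107.9
```

The lugs are sliding smoothly at 4–5 N with less than 0.1 N m. Continuing.

```bash
for i in a; do python3 -m creep '[[0.5,0,0,0,0,0,-4],[0.5,0,0,0,0,0,0]]' >/dev/null; python3 r.py; python3 -m creep '[[0.5,0,0,0,0,0,-4],[0.5,0,0,0,0,0,0]]'>/dev/null; python3 r.py; python3 -m creep '[[0.5,0,0,0,0,0,-4],[0.5,0,0,0,0,0,0]]'>/dev/null; python3 r.py; done
```

```text
F [ 0.  -0.2  5.2] T [ 0.022  0.063 -0.061] z [543.48 152.99 102.87] yaw 111.9
   F [-0.1  1.   4.5] T [ 0.106  0.043 -0.082] z [543.45 153.02 102.82] yaw 115.9
   F [-0.2  0.8  5. ] T [ 0.125  0.025 -0.042] z [543.42 153.04 102.8 ] yaw 119.9
```

```bash
for i in a; do python3 -m creep '[[0.5,0,0,0,0,0,-4],[0.5,0,0,0,0,0,0]]' >/dev/null; python3 r.py; python3 -m creep '[[0.5,0,0,0,0,0,-4],[0.5,0,0,0,0,0,0]]'>/dev/null; python3 r.py; done
```

```text
F [0.1 1.1 4.9] T [ 0.169  0.05  -0.035] z [543.31 153.05 102.76] yaw 123.9
   F [0.3 1.4 4.1] T [ 0.311 -0.112 -0.012] z [543.24 153.06 102.57] yaw 127.8
```

```bash
python3 -m creep '[[0.5,0,0,0,0,0,-2],[0.5,0,0,0,0,0,0]]' >/dev/null; python3 r.py
```

```text
F [1.3 1.7 3.7] T [ 0.478 -0.19  -0.043] z [543.04 153.   102.35] yaw 130.0
```

```bash
python3 -m creep '[[0.5,0,0,0,0,0,-2],[0.5,0,0,0,0,0,0]]'; python3 r.py
```

```text
time_s: 17.15
ee_pos: [541.4, 151.9, 101.2]
ee_rot: [-179.8, -0.0, 132.0]
force: [-0.5, 0.2, -1.4]
gripper_width: 55.1
   F [-0.5  0.2 -1.4] T [ 0.098 -0.043  0.046] z [541.42 151.94 101.25] yaw 132.0
```

It dropped: the force fell to the free level (−1.4 N) at yaw 132. I stop turning here, let it settle, and follow it down in small steps.

```bash
python3 -m creep '[[0.5,0,0,0,0,0,0],[0.5,0,0,0,0,0,0]]' >/dev/null; python3 r.py;python3 -m creep '[[0.5,0,0,0.7,0,0,0],[0.5,0,0,0,0,0,0]]' >/dev/null; python3 r.py
```

```text
F [-0.3 -0.6 -0.8] T [ 0.041 -0.075  0.019] z [542.25 152.41 101.88] yaw 132.0
   F [ 0.1 -0.7 -0.6] T [ 0.041  0.009 -0.003] z [542.6  152.64 101.54] yaw 132.0
```

```bash
python3 -m creep '[[0.5,0,0,1,0,0,0],[0.5,0,0,0,0,0,0]]' >/dev/null; python3 r.py;python3 -m creep '[[0.5,0,0,1,0,0,0],[0.5,0,0,0,0,0,0]]' >/dev/null; python3 r.py
```

```text
F [-0.8  0.3 -1. ] T [ 0.047 -0.045  0.017] z [542.67 152.71 100.6 ] yaw 132.0
   F [ 0.1  1.1 -0.5] T [0.046 0.051 0.028] z [542.67 152.67  99.6 ] yaw 132.0
```

```bash
python3 -m creep '[[0.5,0,0,1,0,0,0],[0.5,0,0,0,0,0,0]]' >/dev/null; python3 r.py;python3 -m creep '[[0.5,0,0,1,0,0,0],[0.5,0,0,0,0,0,0]]' >/dev/null; python3 r.py
```

```text
F [ 0.5  0.5 -0.5] T [0.013 0.043 0.056] z [542.7  152.7   98.59] yaw 132.0
   F [ 0.   0.  -1.6] T [ 0.015  0.013 -0.023] z [542.68 152.64  97.51] yaw 132.0
```

```bash
python3 -m creep '[[0.5,0,0,0.7,0,0,0],[0.5,0,0,0,0,0,0]]' >/dev/null; python3 r.py;python3 -m creep '[[0.5,0,0,0.7,0,0,0],[0.5,0,0,0,0,0,0]]' >/dev/null; python3 r.py;python3 -m creep '[[0.5,0,0,0.4,0,0,0],[0.5,0,0,0,0,0,0]]' >/dev/null; python3 r.py
```

```text
F [-0.1  0.4 -1.7] T [ 0.012  0.004 -0.041] z [542.77 152.7   96.93] yaw 132.0
   F [-0.5  1.  -0.9] T [ 0.004 -0.064 -0.011] z [542.69 152.69  96.22] yaw 132.0
   F [-0.1  0.2 -2.2] T [ 0.014  0.005 -0.004] z [542.71 152.66  95.84] yaw 132.0
```

The lugs are at pocket height: the cap's origin is about 14 mm below the rim and centred. I'll press lightly to confirm the floor.

```bash
python3 -m creep '[[0.5,0,0,0.4,0,0,0],[0.5,0,0,0,0,0,0]]' >/dev/null; python3 r.py;python3 -m creep '[[0.5,0,0,0.3,0,0,0],[0.5,0,0,0,0,0,0]]' >/dev/null; python3 r.py
```

```text
F [ 0.3  0.4 -1.6] T [ 0.057 -0.081 -0.002] z [542.74 152.7   95.46] yaw 132.0
   F [-0.5 -0.5  0.8] T [ 0.006  0.045 -0.01 ] z [542.77 152.67  95.44] yaw 132.0
```

The floor is confirmed at TCP 95.45, against 95.5 expected. Now clockwise in small steps, pressing lightly and watching force and torque.

```bash
python3 -m creep '[[0.5,0,0,0.2,0,0,4],[0.5,0,0,0,0,0,0]]' >/dev/null; python3 r.py;python3 -m creep '[[0.5,0,0,0,0,0,4],[0.5,0,0,0,0,0,0]]' >/dev/null; python3 r.py;python3 -m creep '[[0.5,0,0,0,0,0,4],[0.5,0,0,0,0,0,0]]' >/dev/null; python3 r.py
```

```text
F [ 1.  -0.8  1.9] T [-0.021  0.061  0.019] z [543.1  152.73  95.39] yaw 128.0
   F [-0.3 -0.8  2.7] T [-0.044 -0.09   0.005] z [543.18 152.75  95.38] yaw 124.1
   F [ 0.4 -1.1  3.7] T [ 0.013 -0.054  0.062] z [543.2  152.78  95.36] yaw 120.1
```

```bash
python3 -m creep '[[0.5,0,0,0,0,0,4],[0.5,0,0,0,0,0,0]]' >/dev/null; python3 r.py;python3 -m creep '[[0.5,0,0,0,0,0,4],[0.5,0,0,0,0,0,0]]' >/dev/null; python3 r.py;python3 -m creep '[[0.5,0,0,0,0,0,3],[0.5,0,0,0,0,0,0]]' >/dev/null; python3 r.py
```

```text
F [-0.1  0.   3.9] T [-0.013 -0.047  0.044] z [543.16 152.79  95.32] yaw 116.1
   F [ 0.3 -0.4  4.5] T [-0.01  -0.077 -0.046] z [543.1  152.76  95.28] yaw 112.1
   F [-0.  -0.7  3.8] T [-0.021 -0.164 -0.042] z [543.01 152.78  95.06] yaw 109.1
```

```bash
python3 -m creep '[[0.5,0,0,0.2,0,0,3],[0.5,0,0,0,0,0,0]]' >/dev/null; python3 r.py;python3 -m creep '[[0.5,0,0,0.3,0,0,3],[0.5,0,0,0,0,0,0]]' >/dev/null; python3 r.py
```

```text
F [ 0.5 -0.7  1.3] T [ 0.044 -0.223 -0.025] z [542.85 152.78  94.66] yaw 106.1
   F [0.1 0.9 2.8] T [ 0.068 -0.147 -0.027] z [542.66 152.74  94.39] yaw 103.1
```

The thread is drawing it in at about 0.09 mm/deg, as specified, with negligible torque. I'll keep following it.

```bash
python3 -m creep '[[0.5,0,0,0.45,0,0,4],[0.5,0,0,0,0,0,0]]' >/dev/null; python3 r.py;python3 -m creep '[[0.5,0,0,0.45,0,0,4],[0.5,0,0,0,0,0,0]]' >/dev/null; python3 r.py
```

```text
F [ 0.5 -0.5  3.4] T [-0.001 -0.081  0.01 ] z [542.65 152.73  94.05] yaw 99.1
   F [-0.1 -0.2  3. ] T [-0.024 -0.026 -0.026] z [542.65 152.75  93.68] yaw 95.1
```

```bash
python3 -m creep '[[0.5,0,0,0.45,0,0,4],[0.5,0,0,0,0,0,0]]' >/dev/null; python3 r.py;python3 -m creep '[[0.5,0,0,0.45,0,0,4],[0.5,0,0,0,0,0,0]]' >/dev/null; python3 r.py
```

```text
F [-0.4 -0.3  3.6] T [ 0.068  0.016 -0.009] z [542.75 152.74  93.28] yaw 91.2
   F [-0.4  0.7  4.2] T [ 0.004 -0.008  0.004] z [542.78 152.74  92.86] yaw 87.1
```

```bash
python3 -m creep '[[0.5,0,0,0.4,0,0,4],[0.5,0,0,0,0,0,0]]' >/dev/null; python3 r.py;python3 -m creep '[[0.5,0,0,0.3,0,0,4],[0.5,0,0,0,0,0,0]]' >/dev/null; python3 r.py
```

```text
F [ 0.4 -0.2  5.3] T [-0.005  0.002 -0.05 ] z [542.87 152.74  92.49] yaw 83.2
   F [ 0.7 -0.   6. ] T [-0.026 -0.04  -0.048] z [542.88 152.74  92.16] yaw 79.2
```

```bash
python3 -m creep '[[0.5,0,0,0,0,0,4],[0.5,0,0,0,0,0,0]]' >/dev/null; python3 r.py;python3 -m creep '[[0.5,0,0,0,0,0,3],[0.5,0,0,0,0,0,0]]' >/dev/null; python3 r.py
```

```text
F [0.3 0.4 4.4] T [-0.022 -0.068 -0.031] z [542.91 152.74  92.14] yaw 75.2
   F [-0.2 -0.9  4.6] T [-0.003 -0.045 -0.063] z [542.91 152.7   92.12] yaw 72.2
```

It's at home height (92.15 against 92.2 expected) with 60° turned. Now 2° steps to the firm stop, watching the torque.

```bash
for i in a; do python3 -m creep '[[0.5,0,0,0,0,0,2],[0.5,0,0,0,0,0,0]]' >/dev/null; python3 r.py;python3 -m creep '[[0.5,0,0,0,0,0,2],[0.5,0,0,0,0,0,0]]' >/dev/null; python3 r.py; python3 -m creep '[[0.5,0,0,0,0,0,2],[0.5,0,0,0,0,0,0]]' >/dev/null; python3 r.py; done
```

```text
F [ 0.3 -0.4  4.5] T [ 0.034 -0.07  -0.007] z [542.93 152.71  92.15] yaw 70.2
   F [0.4 0.6 5.2] T [-0.013 -0.059 -0.017] z [542.93 152.7   92.12] yaw 68.2
   F [-0.1  0.6  5.9] T [-0.012 -0.058  0.008] z [542.93 152.72  92.13] yaw 66.2
```

```bash
for i in a; do python3 -m creep '[[0.5,0,0,0,0,0,1.5],[0.5,0,0,0,0,0,0]]' >/dev/null; python3 r.py; python3 -m creep '[[0.5,0,0,0,0,0,1.5],[0.5,0,0,0,0,0,0]]' >/dev/null; python3 r.py; done
```

```text
F [-0.7 -0.   5. ] T [-0.027 -0.06  -0.036] z [542.93 152.73  92.14] yaw 64.7
   F [ 0.2 -0.3  5.8] T [ 0.038 -0.093  0.032] z [542.95 152.76  92.11] yaw 63.2
```

```bash
for i in a; do python3 -m creep '[[0.5,0,0,0,0,0,1.5],[0.5,0,0,0,0,0,0]]' >/dev/null; python3 r.py; python3 -m creep '[[0.5,0,0,0,0,0,1.5],[0.5,0,0,0,0,0,0]]' >/dev/null; python3 r.py; done
```

```text
F [-0.3  1.4  4.5] T [ 0.032 -0.126  0.112] z [542.99 152.78  92.11] yaw 61.6
   F [ 1.3 -0.3  5.5] T [ 0.034 -0.284  0.199] z [543.14 152.77  92.09] yaw 60.1
```

```bash
for i in a; do python3 -m creep '[[0.5,0,0,0,0,0,1.5],[0.5,0,0,0,0,0,0]]' >/dev/null; python3 r.py; python3 -m creep '[[0.5,0,0,0,0,0,1.5],[0.5,0,0,0,0,0,0]]' >/dev/null; python3 r.py; done
```

```text
F [1.9 0.5 4.5] T [ 0.068 -0.395  0.312] z [543.2  152.76  92.1 ] yaw 58.5
   F [ 3.4 -0.3  3.2] T [ 0.042 -0.568  0.392] z [543.26 152.73  92.1 ] yaw 57.0
```

```bash
for i in a; do python3 -m creep '[[0.5,0,0,0,0,0,1.5],[0.5,0,0,0,0,0,0]]' >/dev/null; python3 r.py; python3 -m creep '[[0.5,0,0,0,0,0,1.5],[0.5,0,0,0,0,0,0]]' >/dev/null; python3 r.py; done
```

```text
F [5.  1.1 4.7] T [ 0.088 -0.727  0.468] z [543.3  152.72  92.12] yaw 55.5
   F [4.8 0.3 3.5] T [-0.009 -0.959  0.603] z [543.3  152.7   92.09] yaw 54.0
```

That batch went further than I meant: the torque reached 0.60 N m, or about 27 N on the lugs. That's below the 45 N limit but above my 0.3 target. The stop is firmly reached at about 70° turned, so I'll ease the torque off right away without unscrewing.

```bash
python3 -m creep '[[0.5,0,0,0,0,0,-2.5],[0.5,0,0,0,0,0,-2.5],[0.5,0,0,0,0,0,0]]' >/dev/null; python3 r.py
```

```text
F [4.3 0.6 4.5] T [-0.005 -0.875  0.278] z [543.07 152.77  92.12] yaw 58.9
```

```bash
python3 -m creep '[[0.5,0,0,0,0,0,-2],[0.5,0,0,-0.3,0,0,0],[0.5,0,0,0,0,0,0]]' >/dev/null; python3 r.py; python3 -m creep '[[0.4,0,0,0,0,0,0],[0.3,0,0,0,0,0,0],[0.2,0,0,0,0,0,0],[0,0,0,0,0,0,0],[0,0,0,0,0,0,0]]'; python3 r.py
```

```text
F [5.1 0.6 4.1] T [ 0.044 -1.034  0.182] z [542.86 152.74  92.14] yaw 61.0
time_s: 28.02
ee_pos: [542.0, 152.6, 91.8]
ee_rot: [-179.9, 0.1, 61.0]
force: [-0.3, -0.1, -0.5]
gripper_width: 89.9
   F [-0.3 -0.1 -0.5] T [-0.014  0.085  0.045] z [542.01 152.58  91.84] yaw 61.0
```

The cap is released and the force is back to zero. I'll rise straight up and check with the cameras.

```bash
python3 -m creep '[[0,0,0,-10,0,0,0],[0,0,0,-25,0,0,0],[0,0,0,-30,0,0,0],[0,0,0,-30,0,0,0],[0,0,0,0,0,0,0]]'; python3 -m creep '[[0,-20,-20,-10,0,0,0],[0,-20,-20,0,0,0,0],[0,-20,-20,0,0,0,0],[0,0,0,0,0,0,0]]'
python3 - <<'E'
from h import *
a=frame("scene");b=frame("side");w=frame("wrist")
save(a,"p_a.png",(310,120,440,240),6);save(b,"p_b.png",(240,180,370,310),6);save(w,"p_w.png");save(a,"p_full.png")
A=whites(a,(360,155,400,200));B=whites(b,(280,215,330,262));print(A,B)
E
```

```text
time_s: 28.65
ee_pos: [544.4, 153.2, 190.4]
ee_rot: [179.7, -0.3, 61.0]
force: [-0.8, 0.2, -0.2]
gripper_width: 91.3
time_s: 29.15
ee_pos: [459.2, 128.8, 196.7]
ee_rot: [-179.9, 0.1, 61.0]
force: [0.9, -0.3, 0.8]
gripper_width: 91.1
[([377.9, 167.2], [13, 9, 97]), ([380.6, 189.0], [40, 31, 613])] [([300.8, 237.6], [17, 14, 183]), ([283.1, 247.7], [8, 27, 191]), ([322.4, 247.5], [15, 27, 383])]
```

View pics/p_a.png

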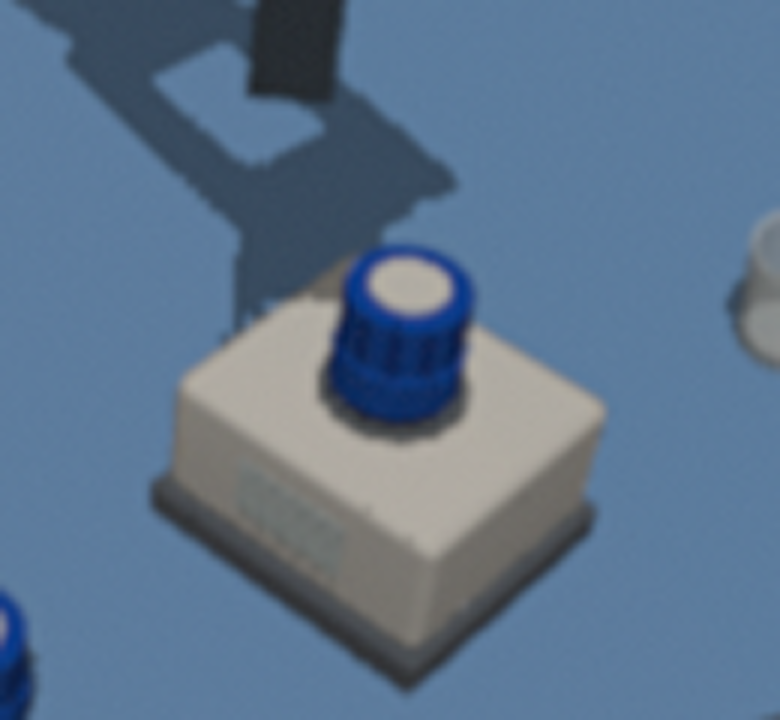

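View pics/p_b.png

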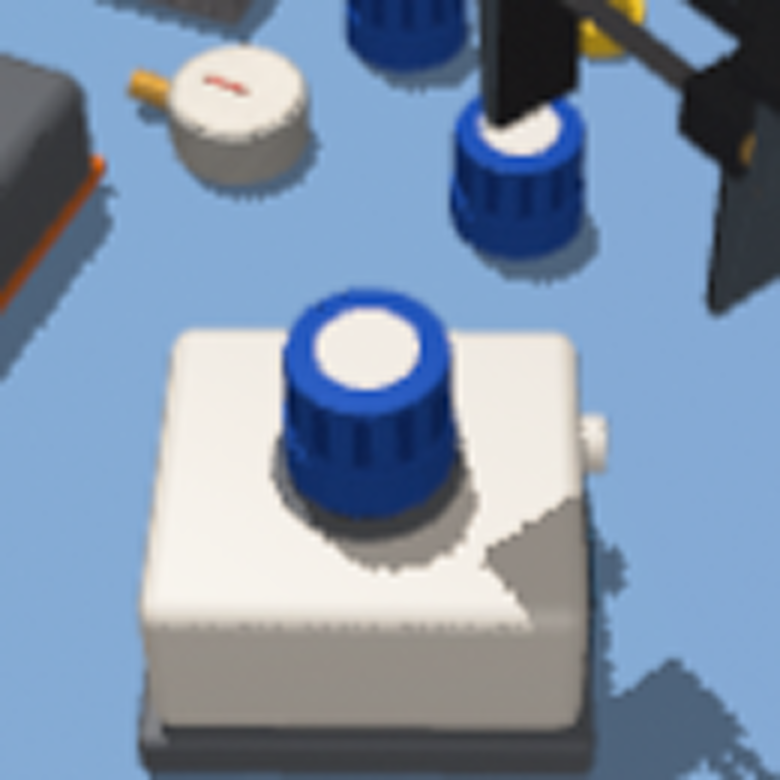

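View pics/p_w.png

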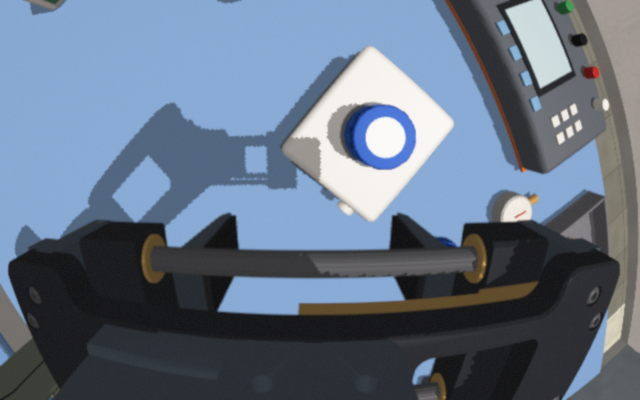

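The cap sits level on the neck at scene (378,167) and side (301,238), and nothing is touching it. I'll check its height and centring, and compare the bystanders with the start pictures.

Run:
```python
from h import *
a=frame("scene");b=frame("side");w=frame("wrist")
A=whites(a,(360,155,396,178))[0];B=whites(b,(288,225,315,248))[0];W=whites(w,(345,105,415,170))
print(A,B,W)
p,e=tri([ray(a,*A[0]),ray(b,*B[0])]);print('top scene+side',p.round(1),e,'(puck same way: 543.5 151.5 116.4 for 119.5)')
for c in W: 
    if 200<c[1][2]<3000: print('wrist plane 150.4',onplane(w,*c[0],150.4).round(1)); print(tri([ray(a,*A[0]),ray(b,*B[0]),ray(w,*c[0])]))
for z in(150.4,153.7,161.2): print(z,np.round(proj(a,(543,152.5,z)),1),np.round(proj(b,(543,152.5,z)),1))
for n,g in(("scene",a),("side",b)):
    o=cv2.imread(f"pics/a_{n}.png")[:,:,::-1];d=cv2.absdiff(o,g["frame"]).max(2)>50
    print(n,[(c,s[2:]) for c,s,m in comps(d,25)])
print(state()['time_s'],state()['force'])
```

```text
([377.9, 167.2], [14, 9, 98]) ([300.8, 237.6], [17, 14, 184]) [([349.0, 108.1], [16, 12, 70]), ([407.3, 111.2], [26, 24, 210]), ([384.7, 137.5], [40, 42, 1285]), ([407.8, 162.9], [24, 23, 192]), ([355.0, 164.6], [32, 17, 228])]
top scene+side [542.7 151.7 149.7] [1.47, 1.47] (puck same way: 543.5 151.5 116.4 for 119.5)
wrist plane 150.4 [569.3 165.1 150.4]
(array([551.82292703, 156.30800526, 155.5903463 ]), [7.89, 11.94, 18.16])
wrist plane 150.4 [541.4 154.3 150.4]
(array([542.0843754 , 152.8286129 , 149.48941697]), [1.38, 2.07, 1.46])
wrist plane 150.4 [508.6 146.  150.4]
(array([529.28215152, 151.37452845, 147.02157905]), [11.03, 12.69, 21.36])
150.4 [377.7 166.7] [299.8 237.9]
153.7 [377.9 165.7] [299.8 236.8]
161.2 [378.3 163.5] [299.7 234.3]
scene [([273.4, 22.9], [10, 53, 389]), ([343.6, 109.1], [95, 229, 9285]), ([383.7, 5.6], [5, 13, 46]), ([387.9, 18.9], [13, 13, 78]), ([306.8, 71.4], [5, 25, 57]), ([231.2, 87.0], [7, 23, 56]), ([310.4, 87.6], [9, 12, 80]), ([341.0, 142.0], [9, 5, 27]), ([379.8, 165.8], [10, 7, 37]), ([277.1, 208.7], [22, 27, 339]), ([275.8, 198.9], [12, 9, 81])]
side [([301.6, 12.0], [39, 29, 905]), ([431.0, 1.9], [10, 5, 30]), ([361.3, 31.1], [56, 58, 2371]), ([604.5, 174.7], [91, 235, 6144]), ([297.0, 49.2], [12, 26, 155]), ([306.0, 100.9], [69, 69, 2835]), ([358.9, 150.0], [107, 165, 7203]), ([616.3, 113.0], [9, 9, 26]), ([324.9, 134.7], [29, 9, 148]), ([292.0, 146.2], [13, 21, 155]), ([572.3, 230.0], [12, 13, 60]), ([302.3, 251.8], [32, 48, 988]), ([436.0, 314.3], [247, 138, 7688]), ([357.2, 313.5], [17, 12, 105]), ([567.1, 313.4], [10, 8, 33]), ([415.3, 368.7], [199, 88, 5636]), ([605.9, 332.6], [49, 36, 525]), ([544.4, 336.5], [47, 20, 256]), ([578.2, 340.7], [15, 14, 102]), ([634.1, 377.9], [13, 45, 371])]
29.45 [ 0.17546723  0.66275765 -1.68023711]
```

The cap's top measures 149.6 mm (home is 150.4; in the pockets it would be 153.7), and the cap is centred on the neck. The scene view shows no bystander moved. Handing in.

```bash
python3 -c "
from workcell import job_done,state
print(state()['time_s'],state()['gripper_width']);print(job_done())"
```

```text
29.45 91.25884809797651
the job is handed in; nothing more can be done
None
```

I picked up the blue cap nearest the base (472 mm away) and screwed it home on the brass neck. I then let go and handed the job in at 29.5 s; no verdict was reported.

- **Threading:** The lugs touched the crests at the expected height. Turned 42° anticlockwise at about 5 N, they dropped into the pockets. Turned clockwise, the thread drew the cap down as specified, and the firm stop came at about 70°.
- **Last checks:** At the stop the tool read 92.1 mm, against 92.2 mm expected for home. With the cap released, the cameras put its top at about 149.6 mm (home is 150.4, in the pockets 153.7). It looked level and centred on the neck. Nothing was touching it, and the scene view showed no bystander moved. I had no direct reading of the puck's travel.

What went wrong or disagreed:
- **Too much torque at the stop:** I ran several steps in one go and reached 0.60 N m before easing off, twice the 0.3 N m I was told to stop at. By the given ratio that is about 27 N on the lugs, under the 45 N limit. I had no direct reading of the force between cap and tank.
- **Fingertips above the reported TCP:** The real fingertips sit about 30 mm above where the TCP is reported, by all three cameras and a test closure. I gripped the knob at a TCP of −6 mm to allow for it.
- **Neck position:** My estimates of how far the cap was off the neck's axis differed by about 2 mm, so I took a middle value, which fitted.

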